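Lock the bangle sample board onto its tilted display stand

TASK

Lay the white bangle board face up on the tilted steel stand, its plain end down in the ledge and the brass stud up through its hole, and let go so that it leans there by itself. Then press the black snap cap straight onto the stud until it clicks and sits flat on the board, and do not ease off after the click: finish with the gripper still holding the cap and pushing it firmly against the board, without ramming it. Leave the other goods where they lie.

Things in the scene. Friction and masses are not known exactly. Their poses are not given: they have to be found in the camera images.
- stand: Dark bent-steel display stand fixed to the table: base plate 180 x 84 mm, on it a flat plate 50 mm wide, 4 mm thick, rising at 35 degrees away from an upturned ledge at its foot (50 mm wide, 17 mm high above the plate's face). Origin: centre of the base's underside; the slope rises toward its +x.
- stud: Brass stud on the stand's slope, 12 mm thick, 24.5 mm tall. Origin at its foot on the slope's face, x up the slope, z out along the stud. The ledge is at x = -138 mm. Round it, 15 mm up, four sprung steel nubs stand out to a 19 mm circle; slippery, they give way about 1.5 mm each.
- board: White sample board 164 x 66 x 9 mm, about 0.18 kg, lying flat, face up. Origin: centre of the underside; z out of the face; x along it toward the end with the 30 mm through hole (brass rim), whose centre is at x = +56 mm. A red and a navy bangle are fixed to the face (7 mm high, not over its edges). Seated: x = -56 mm, y = 0, z = 0 in the stud's frame, axes parallel.
- cap: Black snap cap, 40 g, upright: flange 44 mm wide, 5 mm thick, then a round grip 28 mm wide up to 30 mm, brass disc on top. Origin: centre of the underside, z up the axis. Bore 16 mm wide for 3 mm, then 21 mm to 18.5 mm deep. On the stud it meets the nubs at z = 18.5 mm, resists with about 7 N, clicks near 15 mm, is drawn on, and is home on the board at 9 mm; then push on with some 10 to 15 N.
- gift_box: Bystander: small green gift box, 70 x 70 x 36 mm, behind the stand. Origin: centre of the underside.
- tape_roll: Bystander: roll of pale brown tape lying flat behind the jar, 104 mm wide, 25 mm high. Origin: centre of the underside.
- stock_pad: Bystander: paper count pad lying flat, 102 x 145 x 9 mm, a pen on it. Origin: centre of the underside. Beyond it stands a fixed glass jar, 172 mm wide, 186 mm tall, centred at x 0.55, y 0.035 m; beyond the cap a fixed fern basket, 250 mm tall, from x 0.45 m on, y -0.37 to -0.12 m: pass high or in front of both.
- till_pen: Bystander: white pen with a green clip lying on the pad, 129 mm long. Origin: centre of its underside.
- loose_bangle: Bystander: cream bangle lying on the table, 56 mm wide, 7 mm high. Origin: centre of the underside.

How it is judged:
On the way, in this order (a step that is already met when the one before it is completed fails the run):
1. the board leans on the stand, foot in the ledge, stud through its hole, let go by the gripper (x of board in the frame of stud between -0.06 and -0.051 m and y of board in the frame of stud between -0.006 and 0.006 m and z of board in the frame of stud between -0.003 and 0.003 m and angle between the z axis of board and the z axis of stud, either way round below 0.06 rad and angle between the x axis of board and the x axis of stud, either way round below 0.12 rad and contact force between the fingers and board below 0.3 N and contact force between board and stand above 0.3 N and linear speed of board below 0.02 m/s), for 0.3 s.
2. the cap has clicked over the nubs and its flange sits on the board (z of cap in the frame of stud between 0.006 and 0.0108 m and x of cap in the frame of stud between -0.004 and 0.004 m and y of cap in the frame of stud between -0.004 and 0.004 m and angle between the z axis of cap and the z axis of stud, either way round below 0.1 rad), for 0.2 s.
At the end, for the whole second after the job is handed in: Board still home (foot within 5 mm of the ledge, 6 mm sideways, flat on the plate), cap clicked home on the stud with its flange on the board (within 2 mm), held in the fingers and pushed against the board with over 5 N (all of step 2 and x of board in the frame of stud between -0.06 and -0.051 m and y of board in the frame of stud between -0.006 and 0.006 m and z of board in the frame of stud between -0.003 and 0.003 m and angle between the z axis of board and the z axis of stud, either way round below 0.06 rad and angle between the x axis of board and the x axis of stud, either way round below 0.12 rad and contact force between cap and board above 5 N and contact force between the fingers and cap above 2 N); the arm keeps its last pose, push and grip.
It fails at once if the gift box, tape roll, count pad, pen or loose bangle is shoved more than 25 mm (distance of any of gift_box, tape_roll, stock_pad, till_pen, loose_bangle from where it was at the start of the episode above 0.025 m).
It fails at once if the cap is rammed on with over 60 N (contact force between cap and board above 60 N).
It also fails if it takes over 66 s, if anything falls off the work surface, if the arm or the gripper's body presses on something with over 40 N, if the wrist force passes 120 N, or if a joint passes its speed limit or range.

ROBOT

A 6-joint arm with a two-finger parallel gripper is mounted at the origin on a cart in front of the work surface, level with it; the furniture and walls round the work are solid. World frame = base frame: x ahead of the robot, y to its left, z up, the work surface at z = 0. Lengths are in m, angles in rad, forces in N, time in s.
With the tool pointing down it reaches from about 0.35 to 0.975 m from the base axis. Payload 4.9 kg.
Tool frame: the origin (TCP) lies at the very end of the fingers, on their centre line; the grasp point (between the pads) lies 19 mm behind it (manip.tcp_to_grasp is the distance from the TCP to the grasp point, in m); z points along the fingers, y is the direction in which the jaws open and shut (so a half turn about z gives the same grasp; the last joint's range is limited). The gripper opens to 85 mm and grips with 20 to 120 N. Pads are 22 mm wide; open, the fingers measure 114 mm over their backs; the gripper's body (76 mm by 85 mm) begins 54 mm behind the grasp point. The pads swing forward as they close: fully open they stand 13 mm farther back than shut.
Start: joints at [1.171, 0.053, 1.613, -0, 1.476, -0.119], TCP at [0.173, 0.601, 0.231] pointing down, gripper open.
Joint ranges: [-3.01, 3.01], [-1.01, 2.22], [0.06, 2.58], [-1.02, 4.17], [0.09, 2.62], [-3.14, 3.14]. Speed limits (rad/s): [2.57, 2.57, 3.14, 3.14, 3.14, 3.14].

INTERFACE

Orientations are given as a unit quaternion [w, x, y, z].
In Python, from plant import sensors, cams, job, finder, manip gives the robot as it stands.
- The arm moves only by the shell command python3 -m pendant 'ROWS'. ROWS is JSON, a list of rows, each an object of numbers: "wx", "wy", "wz": the turn, a rotation vector about the tool's x, y, z in degrees; "dx", "dy", "dz": the shift along the tool's x, y, z in m; "hand": the gripper's target within -1 to 1 (fully open at 1, half-way at 0, shut at -1). A call has 1 to 20 rows; each row is the pose to reach, as a shift and turn from the pose commanded when the call began, along the tool's axes at that moment; what a row does not reach only later rows make up. A row lasts 1/12 s, in which the tool goes at most 41.7 mm and 7.16 degrees, less where a joint would pass 70% of its speed; a pose out of reach is approached as far as the arm can. A call with a gripper value outside its range is refused whole. The fingers move at their own pace and stop on an object; the grip force is fixed at half the most. Time passes only in rows, so rows that repeat a pose let the fingers close. It gives the time, the measured TCP pose, the force and the opening at its end, in the units of the state.
- sensors.state(): the state, without advancing time (a new reading comes with each control period).
- cams.grab_frame(name): name is "scene" or "top" or "wrist"; returns (picture, depth): 384x512x3 uint8, red, green, blue; 384x512 float32, m along the optical axis (not along the pixel's ray), 0 where there is no reading.
- cams.calibration(name): a dict with "fov_y" (degrees; the focal length in pixels is half the picture's height over the tangent of half this angle, whatever the lens; pixels are square), "cx", "cy" (the principal point, pixels), "k1" (the pictures are not rectified: a ray, as slopes to the right and down, at radius r is drawn at 1 + k1 r^2 times it, then the intrinsics apply), "pose" (4x4, takes a point from camera to world coordinates); the wrist camera has in their place "hand_eye" (4x4, takes a point from camera to tool coordinates, whose origin is the TCP and whose axes are the flange's). Camera axes: x right, y down, z forward; pixel columns grow to the right and rows downward; lengths in m; the calibration is good to about 2 mm. A picture is of the moment at which its call begins: read the wrist's pose just before it. calibration takes no time and is no camera call.
- job.job_done(): hands the job in, once; it reports no verdict.
Trained networks look in the newest picture that a camera, given by its name, has taken for a name from the list of things; names that differ only in an ending like _2 or _b are one class to them, and where a whole thing is asked for, a point or a joint stands for the part that bears it (a point fixed in the world has none). Each returns a list of dicts, best first, with "score" (0 to 1); they miss things now and then, are a little off and sometimes report something else, mostly with a low value. They report only what shows in the picture. A call takes as long as a camera call.
- finder.look_for(camera, thing): "position" ([x, y, z] in m, in world coordinates, good to about 4 mm: the middle of the surface that is visible of it).
The state is a dict: "time": time; "joint_pos": joint angles; "joint_vel": joint speeds; "joint_efforts": joint torques, N m; "tool_pos": TCP position; "tool_rot": TCP orientation; "contact_force": force on the tool from outside, world axes, zero at the start; "ft_torque": the same for the moment, N m; "gripper_width": opening from 0.0 (shut) to 1.0 (fully open).
Only numpy, scipy, OpenCV 4.12 (cv2) and the standard library are available. Lean on these libraries where they do the work, as an engineer would, in place of code of your own. Each camera call takes 0.05 s, during which the arm holds its last target. There are 200 camera calls.

## Working session

There is one attempt and no reset: what is moved stays moved. The work goes in short steps, Python scripts to look and compute and a shell command to move; the robot and the scene stay as the last step left them, time stands still between calls to the robot, and variables do not carry over. Pictures are saved under pics/ and viewed, about 8 in all and at most 12, crops included, and the job is handed in when it is done.

```bash
mkdir -p pics; ls
cat > h.py <<'E'
import numpy as np,cv2
from plant import sensors,cams,job,finder,manip
from scipy.spatial.transform import Rotation as R
def grab(n):
    s=sensors.state(); im,d=cams.grab_frame(n); return im,d,s
def TT(s):
    q=s["tool_rot"];T=np.eye(4);T[:3,:3]=R.from_quat([q[1],q[2],q[3],q[0]]).as_matrix();T[:3,3]=s["tool_pos"];return T
def cloud(n,d,s):
    c=cams.calibration(n);h,w=d.shape;f=h/2/np.tan(np.radians(c["fov_y"])/2)
    v,u=np.mgrid[:h,:w].astype(float)
    K=np.array([[f,0,c["cx"]],[0,f,c["cy"]],[0,0,1]])
    p=cv2.undistortPoints(np.stack([u.ravel(),v.ravel()],1).reshape(-1,1,2),K,np.array([c["k1"],0,0,0.])).reshape(h,w,2)
    P=np.stack([p[...,0]*d,p[...,1]*d,d],-1)
    T=np.array(c["pose"]) if "pose" in c else TT(s)@np.array(c["hand_eye"])
    W=P@T[:3,:3].T+T[:3,3]; W[d==0]=np.nan
    return W
def save(n,im): cv2.imwrite("pics/"+n,im[...,::-1])
E
python3 - <<'E'
from h import *
for n in ["scene","top"]:
    im,d,s=grab(n); save(n+"0.png",im); np.savez(n+"0.npz",im=im,W=cloud(n,d,s))
    for t in ["board","cap","stud","stand","loose_bangle","stock_pad","gift_box"]:
        print(n,t,[(np.round(r["position"],3),round(r["score"],2)) for r in finder.look_for(n,t)[:2]])
print(sensors.state())
E
```

```text
pics
scene board [(array([0.429, 0.236, 0.009]), 0.65)]
scene cap [(array([ 0.386, -0.24 ,  0.02 ]), 0.53)]
scene stud []
scene stand [(array([0.591, 0.223, 0.006]), 0.86)]
scene loose_bangle [(array([0.716, 0.256, 0.008]), 0.47)]
scene stock_pad [(array([ 0.412, -0.029,  0.008]), 0.88)]
scene gift_box [(array([0.695, 0.36 , 0.03 ]), 0.76)]
top board [(array([0.432, 0.228, 0.007]), 0.79)]
top cap [(array([ 0.389, -0.233,  0.018]), 0.72)]
top stud [(array([0.706, 0.356, 0.037]), 0.5), (array([0.618, 0.202, 0.111]), 0.41)]
top stand [(array([0.589, 0.227, 0.027]), 0.62), (array([ 0.391, -0.236,  0.02 ]), 0.6)]
top loose_bangle [(array([0.718, 0.249, 0.006]), 0.52)]
top stock_pad [(array([ 0.416, -0.031,  0.012]), 0.89)]
top gift_box [(array([0.703, 0.355, 0.037]), 0.89)]
{'time': 0.8, 'joint_pos': array([ 1.17099824e+00,  5.26830621e-02,  1.61288550e+00,  1.27323518e-05,
        1.47599534e+00, -1.18998836e-01]), 'joint_vel': array([-0.00060075, -0.00054767,  0.00196572, -0.00082046, -0.00102017,
       -0.00017971]), 'joint_efforts': array([ 7.94815878e-04, -3.93629050e+01, -3.70446610e+01,  5.42240556e-06,
        6.27875106e-04,  3.51637780e-06]), 'tool_pos': array([0.17319357, 0.60051276, 0.23132275]), 'tool_rot': array([-2.43821117e-06,  1.39939416e-01,  9.90160068e-01,  1.55203587e-05]), 'contact_force': array([ 0.99627407, -0.065641  ,  0.19247653]), 'ft_torque': array([ 0.03190631, -0.03462997,  0.00725311]), 'gripper_width': 1.0010934541299987}
```

View pics/top0.png

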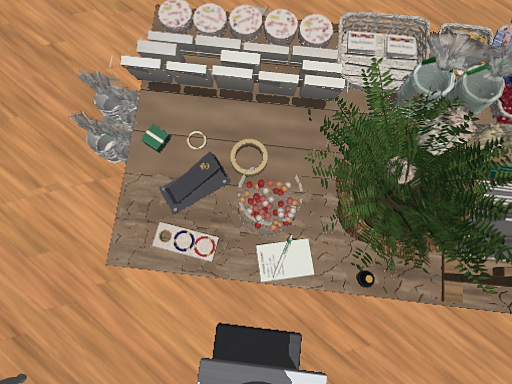

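View pics/scene0.png

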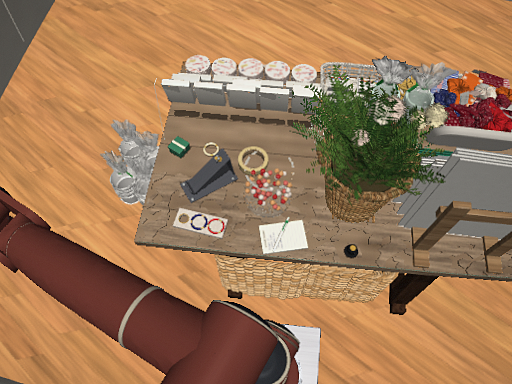

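The top view shows the board at (185,242) with its hole at (165,235). The stand is at (195,182), its ledge lower left at (167,207) and the stud at (206,165). The cap is at (366,279), the pad at (286,260) and the jar at (268,200). Next I'll work out coarse axes, then look from close with the wrist camera.

Run:
```python
from h import *
z=np.load("top0.npz");W=z["W"];im=z["im"].astype(int)
for u,v in [(165,235),(185,240),(205,246),(206,165),(206,162),(195,180),(180,190),(167,207),(366,279)]: print(u,v,np.round(W[v,u],3))
# board mask
m=(W[...,0]>.36)&(W[...,0]<.5)&(W[...,1]>.1)&(W[...,1]<.34)&(im.min(-1)>150)
p=W[m][:,:2].astype(np.float32);r=cv2.minAreaRect(p);print(m.sum(),r)
m=(W[...,0]>.49)&(W[...,0]<.75)&(W[...,1]>.12)&(W[...,1]<.34)&(im.max(-1)<90)
P=W[m];print(m.sum(),cv2.minAreaRect(P[:,:2].astype(np.float32)),np.nanmax(P[:,2]))
print(cams.calibration("wrist"), manip.tcp_to_grasp)
print(TT(sensors.state()).round(3))
```

```text
165 235 [ 0.449  0.297 -0.006]
185 240 [0.44  0.239 0.01 ]
205 246 [0.431 0.184 0.01 ]
206 165 [0.622 0.197 0.111]
206 162 [0.632 0.199 0.106]
195 180 [0.592 0.226 0.069]
180 190 [0.568 0.268 0.036]
167 207 [ 0.526  0.304 -0.007]
366 279 [ 0.394 -0.236  0.034]
1050 ((0.4382008910179138, 0.23980838060379028), (0.16797474026679993, 0.06525997072458267), 81.86878204345703)
2143 ((0.6213757991790771, 0.23118683695793152), (0.2189951390028, 0.2411518692970276), 89.33333587646484) 0.11942914953537642
{'fov_y': 70.36384726930702, 'cx': 258.1155381177865, 'cy': 192.66920848548568, 'k1': 0.007617488770226287, 'hand_eye': array([[-4.33520105e-04, -9.55099114e-01, -2.96286170e-01,
         7.62693277e-02],
       [ 9.99999203e-01, -6.27343841e-05, -1.26095054e-03,
         1.29311008e-03],
       [ 1.18574541e-03, -2.96286480e-01,  9.55098380e-01,
        -1.43176794e-01],
       [ 0.00000000e+00,  0.00000000e+00,  0.00000000e+00,
         1.00000000e+00]])} 0.0187
[[-0.961  0.277 -0.     0.173]
 [ 0.277  0.961  0.     0.601]
 [ 0.     0.    -1.     0.231]
 [ 0.     0.     0.     1.   ]]
```

```bash
python3 -m pendant '[{"dx":-0.431,"dy":-0.241,"dz":-0.119,"wz":32,"hand":1},{"dx":-0.431,"dy":-0.241,"dz":-0.119,"wz":32,"hand":1},{"dx":-0.431,"dy":-0.241,"dz":-0.119,"wz":32,"hand":1},{"dx":-0.431,"dy":-0.241,"dz":-0.119,"wz":32,"hand":1},{"dx":-0.431,"dy":-0.241,"dz":-0.119,"wz":32,"hand":1},{"dx":-0.431,"dy":-0.241,"dz":-0.119,"wz":32,"hand":1},{"dx":-0.431,"dy":-0.241,"dz":-0.119,"wz":32,"hand":1},{"dx":-0.431,"dy":-0.241,"dz":-0.119,"wz":32,"hand":1},{"dx":-0.431,"dy":-0.241,"dz":-0.119,"wz":32,"hand":1},{"dx":-0.431,"dy":-0.241,"dz":-0.119,"wz":32,"hand":1},{"dx":-0.431,"dy":-0.241,"dz":-0.119,"wz":32,"hand":1},{"dx":-0.431,"dy":-0.241,"dz":-0.119,"wz":32,"hand":1},{"dx":-0.431,"dy":-0.241,"dz":-0.119,"wz":32,"hand":1},{"dx":-0.431,"dy":-0.241,"dz":-0.119,"wz":32,"hand":1},{"dx":-0.431,"dy":-0.241,"dz":-0.119,"wz":32,"hand":1},{"dx":-0.431,"dy":-0.241,"dz":-0.119,"wz":32,"hand":1}]'
python3 - <<'E'
from h import *
im,d,s=grab("wrist"); save("w1.png",im); np.savez("w1.npz",im=im,W=cloud("wrist",d,s),T=TT(s))
for t in ["board","stud","stand"]:
    print(t,[(np.round(r["position"],3),round(r["score"],2)) for r in finder.look_for("wrist",t)[:2]])
print(TT(s).round(3),s["joint_pos"].round(2))
E
```

```text
board [(array([0.439, 0.243, 0.01 ]), 0.71)]
stud []
stand []
[[-0.961  0.277 -0.     0.173]
 [ 0.277  0.961  0.     0.601]
 [ 0.     0.    -1.     0.231]
 [ 0.     0.     0.     1.   ]] [ 1.17  0.05  1.61  0.    1.48 -0.12]invalid input
```

View pics/w1.png

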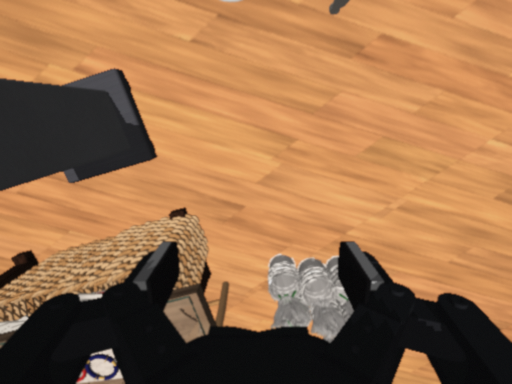

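The call was refused and the arm did not move; this view shows only the floor and the fingers. I'll retry with all seven keys in one row.

```bash
python3 -m pendant '[{"wx":0,"wy":0,"wz":7,"dx":-0.035,"dy":-0.02,"dz":-0.01,"hand":1}]'
```

```text
time: 1.08
tool_pos: [0.1977, 0.573, 0.2387]
tool_rot: [-0.002, 0.198, 0.98, -0.001]
contact_force: [0.6, -0.1, -0.8]
gripper_width: 0.997
```

```bash
python3 -m pendant -h; python3 -m pendant '[{"wx":0,"wy":0,"wz":7,"dx":-0.3,"dy":-0.02,"dz":-0.01,"hand":1}]'
```

```text
time: 1.17
tool_pos: [0.2371, 0.5527, 0.2438]
tool_rot: [-0.0, 0.26, 0.966, 0.0]
contact_force: [2.5, 1.0, 1.2]
gripper_width: 1.002invalid input: not JSON, or not a number
```

```bash
cat >> h.py <<'E'
def rot(yaw,tilt=0):
    "tool x at yaw(deg), pointing down; tilt: rotate about tool y axis so the tool x dips by tilt deg"
    y=np.radians(yaw);x=np.array([np.cos(y),np.sin(y),0]);z=np.array([0,0,-1.])
    M=np.stack([x,np.cross(z,x),z],1)
    return M@R.from_euler('y',-tilt,degrees=True).as_matrix()
def delta(p,M,T=None):
    T=TT(sensors.state()) if T is None else T
    d=T[:3,:3].T@(np.array(p)-T[:3,3]); w=np.degrees(R.from_matrix(T[:3,:3].T@M).as_rotvec())
    print("d",d.round(4),"w",w.round(2),"rows",np.linalg.norm(d)/.0417,np.linalg.norm(w)/7.16)
E
python3 -c "
from h import *
delta([.52,.25,.35],rot(132))"
```

```text
d [-0.3967 -0.1196 -0.1064] w [ 0.04 -0.03 17.85] rows 10.257508394976663 2.49333744573691
```

```bash
python3 -m pendant '[{"wx":0,"wy":0,"wz":18,"dx":-0.397,"dy":-0.12,"dz":-0.106,"hand":1},{"wx":0,"wy":0,"wz":18,"dx":-0.397,"dy":-0.12,"dz":-0.106,"hand":1},{"wx":0,"wy":0,"wz":18,"dx":-0.397,"dy":-0.12,"dz":-0.106,"hand":1},{"wx":0,"wy":0,"wz":18,"dx":-0.397,"dy":-0.12,"dz":-0.106,"hand":1},{"wx":0,"wy":0,"wz":18,"dx":-0.397,"dy":-0.12,"dz":-0.106,"hand":1},{"wx":0,"wy":0,"wz":18,"dx":-0.397,"dy":-0.12,"dz":-0.106,"hand":1},{"wx":0,"wy":0,"wz":18,"dx":-0.397,"dy":-0.12,"dz":-0.106,"hand":1},{"wx":0,"wy":0,"wz":18,"dx":-0.397,"dy":-0.12,"dz":-0.106,"hand":1},{"wx":0,"wy":0,"wz":18,"dx":-0.397,"dy":-0.12,"dz":-0.106,"hand":1},{"wx":0,"wy":0,"wz":18,"dx":-0.397,"dy":-0.12,"dz":-0.106,"hand":1},{"wx":0,"wy":0,"wz":18,"dx":-0.397,"dy":-0.12,"dz":-0.106,"hand":1},{"wx":0,"wy":0,"wz":18,"dx":-0.397,"dy":-0.12,"dz":-0.106,"hand":1},{"wx":0,"wy":0,"wz":18,"dx":-0.397,"dy":-0.12,"dz":-0.106,"hand":1}]'
python3 - <<'E'
from h import *
im,d,s=grab("wrist"); save("w2.png",im); np.savez("w2.npz",im=im,W=cloud("wrist",d,s),T=TT(s))
for t in ["board","stud","stand"]:
    print(t,[(np.round(r["position"],3),round(r["score"],2)) for r in finder.look_for("wrist",t)[:2]])
print(TT(s).round(3),s["joint_pos"].round(2))
E
```

```text
time: 2.25
tool_pos: [0.5218, 0.2497, 0.3486]
tool_rot: [-0.0, 0.408, 0.913, 0.0]
contact_force: [0.6, 0.6, -0.0]
gripper_width: 1.0
board [(array([0.432, 0.236, 0.009]), 0.64)]
stud [(array([0.613, 0.205, 0.118]), 0.62)]
stand [(array([0.588, 0.241, 0.04 ]), 0.89)]
[[-0.667  0.745 -0.001  0.522]
 [ 0.745  0.667  0.001  0.25 ]
 [ 0.001 -0.    -1.     0.349]
 [ 0.     0.     0.     1.   ]] [ 0.32 -0.1   1.57  0.    1.67 -0.41]
```

View pics/w2.png

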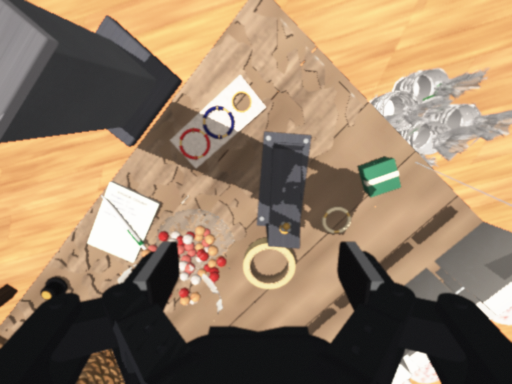

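The wrist view shows the stand's long axis nearly vertical in the picture, with the ledge at about (287,137) and the stud at (286,229). The board is at (218,122) with its hole at (241,102). I'll fit both.

```bash
cat > fit.py <<'E'
from h import *
def fit(f,rng=np.random.default_rng(0)):
    z=np.load(f);W=z["W"];im=z["im"].astype(int)
    m=(np.hypot(W[...,0]-.58,W[...,1]-.245)<.13)&(W[...,2]>.018)&(W[...,2]<.125)&(im.max(-1)<110)
    P=W[m]; best=None
    for _ in range(600):
        a=P[rng.choice(len(P),3,False)]; n=np.cross(a[1]-a[0],a[2]-a[0]); l=np.linalg.norm(n)
        if l<1e-7: continue
        n/=l; n*=np.sign(n[2])
        if abs(np.degrees(np.arccos(n[2]))-35)>8: continue
        k=abs((P-a[0])@n)<.0025
        if best is None or k.sum()>best.sum(): best=k
    Q=P[best]; c=Q.mean(0); n=np.linalg.svd(Q-c)[2][2]; n*=np.sign(n[2])
    print("plane n",n.round(3),"tilt",np.degrees(np.arccos(n[2])).round(2),"n pts",len(Q),"yaw",np.degrees(np.arctan2(-n[1],-n[0])).round(2))
    up=np.array([0,0,1])-n*n[2]; up/=np.linalg.norm(up); lat=np.cross(n,up)
    q=np.stack([(Q-c)@up,(Q-c)@lat],1)
    r=cv2.minAreaRect(q.astype(np.float32)); print("rect",r)
    # residual yaw of long axis relative to up, mid line from slices
    xs=np.arange(-.07,.07,.006);mid=[]
    for x in xs:
        k=abs(q[:,0]-x)<.003
        if k.sum()>15: lo,hi=np.percentile(q[k,1],[2,98]); mid.append((x,(lo+hi)/2,hi-lo))
    mid=np.array(mid); print("mid",mid.round(4).tolist())
    print("c",c.round(4),"up",up.round(3),"lat",lat.round(3),"u-range",np.percentile(q[:,0],[.5,99.5]).round(4))
    return W,im,c,n,up,lat
if __name__=="__main__":
    import sys
    W,im,c,n,up,lat=fit(sys.argv[1])
    # stud: points above plane
    D=(W-c)@n; U=(W-c)@up; L=(W-c)@lat
    k=(D>.010)&(D<.03)&(abs(L)<.03)&(U>.0)&(U<.1); print("stud",k.sum(),[np.percentile(a[k],[2,50,98]).round(4) for a in (U,L,D)])
    k=(D>.006)&(D<.03)&(abs(L)<.03)&(U<-.05)&(U>-.16); print("ledge",k.sum(),[np.percentile(a[k],[2,50,98]).round(4) for a in (U,L,D)])
    m=(np.hypot(W[...,0]-.438,W[...,1]-.24)<.11)&(W[...,2]>.004)&(W[...,2]<.03)
    mm=cv2.morphologyEx(m.astype(np.uint8),cv2.MORPH_OPEN,np.ones((5,5)))>0
    print("board",cv2.minAreaRect(W[mm][:,:2].astype(np.float32)),np.median(W[mm][:,2]))
E
python3 fit.py w2.npz
```

```text
plane n [-0.348  0.455  0.819] tilt 34.97 n pts 2811 yaw -52.59
rect ((-0.0008340552449226379, 0.0003084782510995865), (0.16772346198558807, 0.0500359907746315), 0.03133052960038185)
mid [[-0.07, 0.0005, 0.0481], [-0.064, 0.0006, 0.0478], [-0.058, -0.0006, 0.048], [-0.052, 0.0002, 0.049], [-0.046, 0.0003, 0.0491], [-0.04, 0.0006, 0.0488], [-0.034, -0.0001, 0.0469], [-0.028, -0.0, 0.0467], [-0.022, -0.0004, 0.0479], [-0.016, -0.0004, 0.0478], [-0.01, -0.0001, 0.0477], [-0.004, 0.0001, 0.0474], [0.002, 0.0003, 0.0475], [0.008, 0.0003, 0.047], [0.014, -0.0, 0.0482], [0.02, 0.0002, 0.0482], [0.026, 0.0, 0.0478], [0.032, 0.0004, 0.048], [0.038, 0.0004, 0.0475], [0.044, 0.0002, 0.0493], [0.05, -0.0001, 0.0482], [0.056, -0.0002, 0.0474], [0.062, -0.0001, 0.0472], [0.068, -0.0006, 0.0453]]
c [0.5944 0.2358 0.0685] up [ 0.498 -0.651  0.573] lat [0.794 0.608 0.   ] u-range [-0.0839  0.0811]
stud 96 [array([0.0478, 0.0552, 0.0615]), array([-0.0072, -0.0006,  0.0078]), array([0.0156, 0.0195, 0.0252])]
ledge 763 [array([-0.1595, -0.1462, -0.0836]), array([-0.0283,  0.0026,  0.0289]), array([0.0063, 0.0138, 0.0279])]
board ((0.46835780143737793, 0.2362121045589447), (0.16399288177490234, 0.13374683260917664), 81.64435577392578) 0.009881926680337938
```

Run:
```python
from h import *
z=np.load("w2.npz");W=z["W"];im=z["im"].astype(int)
m=(np.hypot(W[...,0]-.438,W[...,1]-.24)<.1)&(W[...,2]>.005)&(W[...,2]<.03)&(W[...,0]<.438+.04+.0)
m=(m&(W[...,0]-.438+0.14*(W[...,1]-.24)<.045)).astype(np.uint8)
n,l,st,_=cv2.connectedComponentsWithStats(m);i=1+st[1:,4].argmax();P=W[l==i]
print(st[i],cv2.minAreaRect(P[:,:2].astype(np.float32)),np.median(P[:,2]))
c,s=np.cos(np.radians(81.6)),np.sin(np.radians(81.6));a=P[:,:2]@[c,s];b=P[:,:2]@[-s,c]
for q in (a,b): print(np.percentile(q,[.5,1,2,50,98,99,99.5]).round(4))
A=(np.percentile(a,.7)+np.percentile(a,99.3))/2;B=(np.percentile(b,.7)+np.percentile(b,99.3))/2
print("centre",A*c-B*s,A*s+B*c)
```

```text
[ 170   75   94   94 3491] ((0.4348790645599365, 0.24105113744735718), (0.1638878434896469, 0.06588567048311234), 81.94127655029297) 0.009883551175005667
[0.221  0.2219 0.2243 0.3    0.3808 0.3824 0.3831]
[-0.4277 -0.4273 -0.4265 -0.3938 -0.3633 -0.3626 -0.3624]
centre 0.4349053477229726 0.2411031759515816
```

Run:
```python
from h import *
z=np.load("w2.npz");W=z["W"];T=z["T"];P=(W-T[:3,3])@T[:3,:3]
k=(abs(P[...,0])<.03)&(abs(P[...,1])<.07)&(P[...,2]<.05)
for s in (1,-1):
    q=P[k&(P[...,1]*s>0)];print(len(q),np.percentile(q[:,2],[90,98,99.8]).round(4)); t=q[q[:,2]>np.percentile(q[:,2],85)];print(t.min(0).round(4),t.max(0).round(4))
delta([.4349,.2411,.10],rot(261.9))
```

```text
18770 [-0.0489 -0.0245 -0.0157]
[-0.0112  0.0417 -0.061 ] [ 0.0158  0.0699 -0.013 ]
18991 [-0.0488 -0.0244 -0.0161]
[-0.0105 -0.07   -0.0611] [ 0.0157 -0.0397 -0.0127]
d [ 0.0499 -0.0702  0.2482] w [ 2.0000e-02 -7.0000e-02 -1.2987e+02] rows 6.300628383939007 18.138208901799604
```

```bash
python3 -m pendant '[{"wx":0,"wy":0,"wz":-129.9,"dx":0.05,"dy":-0.07,"dz":0.248,"hand":1},{"wx":0,"wy":0,"wz":-129.9,"dx":0.05,"dy":-0.07,"dz":0.248,"hand":1},{"wx":0,"wy":0,"wz":-129.9,"dx":0.05,"dy":-0.07,"dz":0.248,"hand":1},{"wx":0,"wy":0,"wz":-129.9,"dx":0.05,"dy":-0.07,"dz":0.248,"hand":1},{"wx":0,"wy":0,"wz":-129.9,"dx":0.05,"dy":-0.07,"dz":0.248,"hand":1},{"wx":0,"wy":0,"wz":-129.9,"dx":0.05,"dy":-0.07,"dz":0.248,"hand":1},{"wx":0,"wy":0,"wz":-129.9,"dx":0.05,"dy":-0.07,"dz":0.248,"hand":1},{"wx":0,"wy":0,"wz":-129.9,"dx":0.05,"dy":-0.07,"dz":0.248,"hand":1},{"wx":0,"wy":0,"wz":-129.9,"dx":0.05,"dy":-0.07,"dz":0.248,"hand":1},{"wx":0,"wy":0,"wz":-129.9,"dx":0.05,"dy":-0.07,"dz":0.248,"hand":1},{"wx":0,"wy":0,"wz":-129.9,"dx":0.05,"dy":-0.07,"dz":0.248,"hand":1},{"wx":0,"wy":0,"wz":-129.9,"dx":0.05,"dy":-0.07,"dz":0.248,"hand":1},{"wx":0,"wy":0,"wz":-129.9,"dx":0.05,"dy":-0.07,"dz":0.248,"hand":1},{"wx":0,"wy":0,"wz":-129.9,"dx":0.05,"dy":-0.07,"dz":0.248,"hand":1},{"wx":0,"wy":0,"wz":-129.9,"dx":0.05,"dy":-0.07,"dz":0.248,"hand":1},{"wx":0,"wy":0,"wz":-129.9,"dx":0.05,"dy":-0.07,"dz":0.248,"hand":1},{"wx":0,"wy":0,"wz":-129.9,"dx":0.05,"dy":-0.07,"dz":0.248,"hand":1},{"wx":0,"wy":0,"wz":-129.9,"dx":0.05,"dy":-0.07,"dz":0.248,"hand":1},{"wx":0,"wy":0,"wz":-129.9,"dx":0.05,"dy":-0.07,"dz":0.248,"hand":1},{"wx":0,"wy":0,"wz":-129.9,"dx":0.05,"dy":-0.07,"dz":0.248,"hand":1}]'
python3 - <<'E'
from h import *
im,d,s=grab("wrist"); save("w3.png",im); W=cloud("wrist",d,s)
T=TT(s);print(T.round(4),s["joint_pos"].round(2))
m=(np.hypot(W[...,0]-.435,W[...,1]-.241)<.1)&(W[...,2]>.005)&(W[...,2]<.014)&(W[...,0]-.435+0.14*(W[...,1]-.24)<.045)
m=m.astype(np.uint8)
n,l,st,_=cv2.connectedComponentsWithStats(m);i=1+st[1:,4].argmax();P=W[l==i]
print(st[i],cv2.minAreaRect(P[:,:2].astype(np.float32)),np.median(P[:,2]))
delta([.4349,.2411,-.005],rot(261.9))
E
```

```text
time: 4.12
tool_pos: [0.4356, 0.241, 0.1006]
tool_rot: [-0.0, -0.655, 0.756, 0.0]
contact_force: [0.2, -0.2, 0.0]
gripper_width: 1.001
[[-1.431e-01 -9.897e-01 -2.000e-04  4.356e-01]
 [-9.897e-01  1.431e-01  0.000e+00  2.410e-01]
 [ 0.000e+00  2.000e-04 -1.000e+00  1.006e-01]
 [ 0.000e+00  0.000e+00  0.000e+00  1.000e+00]] [ 0.36 -0.14  2.02  0.    1.26 -2.64]
[  218    98    82   175 10219] ((0.4345090985298157, 0.24059531092643738), (0.16390065848827362, 0.06616988778114319), 82.01443481445312) 0.009508984639040596
d [-1.000e-04  8.000e-04  1.056e-01] w [ 0.01 -0.   -0.17] rows 2.53248780545169 0.023914010623943573
```

View pics/w3.png

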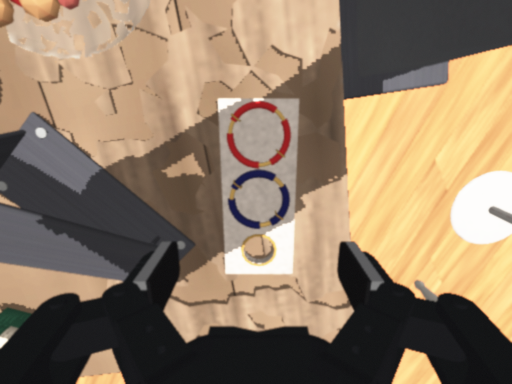

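Board centred at (258,186) between the fingers. The stand's base corner at (192,243) is near the left finger, so I'll check the clearance.

Run:
```python
from h import *
im,d,s=grab("wrist");W=cloud("wrist",d,s)
for u,v in [(192,243),(190,240),(185,235),(187,245)]: print(W[v,u].round(3))
```

```text
[0.506 0.282 0.005]
[0.508 0.279 0.003]
[0.512 0.273 0.003]
[0.512 0.284 0.003]
```

```bash
python3 -m pendant '[{"wx":0,"wy":0,"wz":0,"dx":0,"dy":0.001,"dz":0.04,"hand":1},{"wx":0,"wy":0,"wz":0,"dx":0,"dy":0.001,"dz":0.08,"hand":1},{"wx":0,"wy":0,"wz":0,"dx":0,"dy":0.001,"dz":0.1,"hand":1},{"wx":0,"wy":0,"wz":0,"dx":0,"dy":0.001,"dz":0.1055,"hand":1},{"wx":0,"wy":0,"wz":0,"dx":0,"dy":0.001,"dz":0.1055,"hand":1},{"wx":0,"wy":0,"wz":0,"dx":0,"dy":0.001,"dz":0.1055,"hand":-1},{"wx":0,"wy":0,"wz":0,"dx":0,"dy":0.001,"dz":0.1055,"hand":-1},{"wx":0,"wy":0,"wz":0,"dx":0,"dy":0.001,"dz":0.1055,"hand":-1},{"wx":0,"wy":0,"wz":0,"dx":0,"dy":0.001,"dz":0.1055,"hand":-1},{"wx":0,"wy":0,"wz":0,"dx":0,"dy":0.001,"dz":0.1055,"hand":-1},{"wx":0,"wy":0,"wz":0,"dx":0,"dy":0.001,"dz":0.1055,"hand":-1}]'
```

```text
time: 5.13
tool_pos: [0.4377, 0.2415, -0.0019]
tool_rot: [0.003, -0.655, 0.756, -0.001]
contact_force: [-1.0, -1.2, 7.0]
gripper_width: 0.739
```

```bash
python3 -m pendant '[{"wx":0,"wy":0,"wz":0,"dx":0,"dy":0,"dz":0,"hand":-1},{"wx":0,"wy":0,"wz":0,"dx":0,"dy":0,"dz":0,"hand":-1},{"wx":0,"wy":0,"wz":0,"dx":0,"dy":0,"dz":0,"hand":-1},{"wx":0,"wy":0,"wz":0,"dx":0,"dy":0,"dz":-0.02,"hand":-1},{"wx":0,"wy":0,"wz":0,"dx":0,"dy":0,"dz":-0.06,"hand":-1},{"wx":0,"wy":0,"wz":0,"dx":0,"dy":0,"dz":-0.1,"hand":-1},{"wx":0,"wy":0,"wz":0,"dx":0,"dy":0,"dz":-0.14,"hand":-1},{"wx":0,"wy":0,"wz":0,"dx":0,"dy":0,"dz":-0.18,"hand":-1},{"wx":0,"wy":0,"wz":0,"dx":0,"dy":0,"dz":-0.18,"hand":-1},{"wx":0,"wy":0,"wz":0,"dx":0,"dy":0,"dz":-0.18,"hand":-1}]'
cat > held.py <<'E'
from h import *
import sys
im,d,s=grab("wrist"); save(sys.argv[1]+".png",im); W=cloud("wrist",d,s);T=TT(s);P=(W-T[:3,3])@T[:3,:3]
np.savez(sys.argv[1]+".npz",im=im,W=W,P=P,T=T)
print(T.round(4))
m=(abs(P[...,0])<.11)&(abs(P[...,1])<.055)&(abs(P[...,2]+.01)<.018)
for a in range(-80,90,16):
    k=m&(abs(P[...,0]-a/1e3)<.006); 
    if k.sum()>20: print(a,k.sum(),"y",np.percentile(P[k][:,1],[1,99]).round(4),"z",np.percentile(P[k][:,2],[5,50,95]).round(4))
k=m&(im.min(-1)>100)&(abs(P[...,1])<.02)
Q=P[k];A=np.c_[Q[:,:2],np.ones(len(Q))];co=np.linalg.lstsq(A,Q[:,2],rcond=None)[0];print("face plane z=ax+by+c",co.round(4),len(Q))
k=m&(abs(P[...,1])<.01);print("x range",np.percentile(P[k][:,0],[.3,.6,1,99,99.4,99.7]).round(4))
E
python3 held.py w4
```

```text
time: 5.97
tool_pos: [0.4374, 0.2413, 0.1796]
tool_rot: [0.004, -0.655, 0.756, -0.002]
contact_force: [-0.0, 0.8, -2.1]
gripper_width: 0.741
[[-0.1425 -0.9898  0.008   0.4374]
 [-0.9898  0.1426  0.0029  0.2413]
 [-0.004  -0.0075 -1.      0.1796]
 [ 0.      0.      0.      1.    ]]
-48 818 y [-0.0325  0.0329] z [-0.0123 -0.0113 -0.0104]
-32 1604 y [-0.032   0.0328] z [-0.0169 -0.0113 -0.0104]
-16 2333 y [-0.0315  0.0323] z [-0.0184 -0.0117 -0.0105]
0 2854 y [-0.0433  0.0444] z [-0.0241 -0.0117 -0.0105]
16 2745 y [-0.0355  0.0361] z [-0.019  -0.0119 -0.0105]
32 2851 y [-0.0318  0.0329] z [-0.0172 -0.0117 -0.0105]
48 3255 y [-0.0318  0.0329] z [-0.017  -0.0115 -0.0104]
64 3627 y [-0.0318  0.0328] z [-0.0169 -0.0115 -0.0104]
80 2870 y [-0.0316  0.033 ] z [-0.0173 -0.0117 -0.0103]
face plane z=ax+by+c [-0.0009 -0.0016 -0.0113] 13321
x range [-0.0412 -0.0404 -0.0398  0.0817  0.082   0.0824]
```

View pics/w4.png

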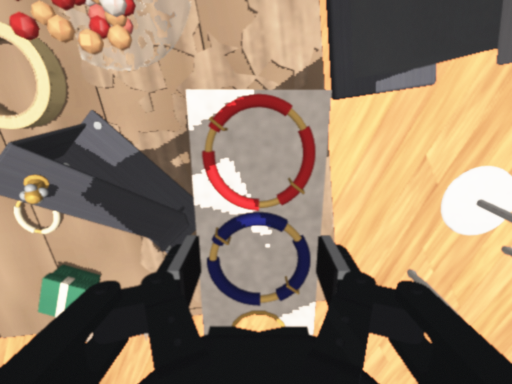

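Holding well: the face plane is parallel to the tool, foot edge at tool x +82 mm, underside at tool z about -2.3 mm. Next are the poses for the hover and the seat.

```bash
cat > goals.py <<'E'
from h import *
n=np.array([-.3482,.4552,.8195]);n/=np.linalg.norm(n)
up=np.array([0,0,1])-n*n[2];up/=np.linalg.norm(up);lat=np.cross(n,up)
c=np.array([.5944,.2358,.0685]);S=c+.0545*up
M=np.stack([-up,lat,-n],1)
def board(h,x=-.054): return S+x*up+h*n-M@np.array([0,.0006,-.0023])
E
python3 -c "
from goals import *
print(S.round(4))
delta(board(.15),M);print(board(.15).round(3),board(.05).round(3))"
```

```text
[0.6215 0.2003 0.0997]
d [-0.0763 -0.0972 -0.013 ] w [ 40.73 -16.92 129.24] rows 2.9799284593096353 19.072151921697326
[0.543 0.302 0.19 ] [0.578 0.257 0.108]
```

```bash
python3 -m pendant '[{"wx":40.73,"wy":-16.92,"wz":129.24,"dx":-0.07,"dy":-0.09,"dz":-0.09,"hand":-1},{"wx":40.73,"wy":-16.92,"wz":129.24,"dx":-0.07,"dy":-0.09,"dz":-0.09,"hand":-1},{"wx":40.73,"wy":-16.92,"wz":129.24,"dx":-0.07,"dy":-0.09,"dz":-0.09,"hand":-1},{"wx":40.73,"wy":-16.92,"wz":129.24,"dx":-0.07,"dy":-0.09,"dz":-0.09,"hand":-1},{"wx":40.73,"wy":-16.92,"wz":129.24,"dx":-0.07,"dy":-0.09,"dz":-0.09,"hand":-1},{"wx":40.73,"wy":-16.92,"wz":129.24,"dx":-0.07,"dy":-0.09,"dz":-0.09,"hand":-1},{"wx":40.73,"wy":-16.92,"wz":129.24,"dx":-0.07,"dy":-0.09,"dz":-0.09,"hand":-1},{"wx":40.73,"wy":-16.92,"wz":129.24,"dx":-0.07,"dy":-0.09,"dz":-0.09,"hand":-1},{"wx":40.73,"wy":-16.92,"wz":129.24,"dx":-0.07,"dy":-0.09,"dz":-0.09,"hand":-1},{"wx":40.73,"wy":-16.92,"wz":129.24,"dx":-0.07,"dy":-0.09,"dz":-0.09,"hand":-1},{"wx":40.73,"wy":-16.92,"wz":129.24,"dx":-0.07,"dy":-0.09,"dz":-0.09,"hand":-1},{"wx":40.73,"wy":-16.92,"wz":129.24,"dx":-0.07,"dy":-0.09,"dz":-0.09,"hand":-1},{"wx":40.73,"wy":-16.92,"wz":129.24,"dx":-0.07,"dy":-0.09,"dz":-0.09,"hand":-1},{"wx":40.73,"wy":-16.92,"wz":129.24,"dx":-0.07,"dy":-0.09,"dz":-0.09,"hand":-1},{"wx":40.73,"wy":-16.92,"wz":129.24,"dx":-0.07,"dy":-0.09,"dz":-0.09,"hand":-1},{"wx":40.73,"wy":-16.92,"wz":129.24,"dx":-0.07,"dy":-0.09,"dz":-0.09,"hand":-1},{"wx":40.73,"wy":-16.92,"wz":129.24,"dx":-0.07,"dy":-0.09,"dz":-0.09,"hand":-1},{"wx":40.73,"wy":-16.92,"wz":129.24,"dx":-0.07,"dy":-0.09,"dz":-0.09,"hand":-1},{"wx":40.73,"wy":-16.92,"wz":129.24,"dx":-0.07,"dy":-0.09,"dz":-0.09,"hand":-1},{"wx":40.73,"wy":-16.92,"wz":129.24,"dx":-0.07,"dy":-0.09,"dz":-0.09,"hand":-1}]'
python3 - <<'E'
from goals import *
delta(board(.15),M);delta(board(.05),M);print(sensors.state()["joint_pos"].round(2))
E
```

```text
time: 7.68
tool_pos: [0.5333, 0.297, 0.261]
tool_rot: [0.267, 0.422, 0.856, -0.137]
contact_force: [-0.3, 0.1, -1.8]
gripper_width: 0.742
d [0.0395 0.0113 0.0591] w [-0.43 -0.08  0.21] rows 1.7256702032087166 0.06817633194159843
d [0.0393 0.0121 0.1591] w [-0.43 -0.08  0.21] rows 3.940784214837152 0.06817633194159843
[ 0.65  0.03  1.67 -0.61  1.47  0.07]
```

```bash
python3 -m pendant '[{"wx":-0.4,"wy":0,"wz":0.2,"dx":0.039,"dy":0.012,"dz":0.03,"hand":-1},{"wx":-0.4,"wy":0,"wz":0.2,"dx":0.039,"dy":0.012,"dz":0.06,"hand":-1},{"wx":-0.4,"wy":0,"wz":0.2,"dx":0.039,"dy":0.012,"dz":0.09,"hand":-1},{"wx":-0.4,"wy":0,"wz":0.2,"dx":0.039,"dy":0.012,"dz":0.12,"hand":-1},{"wx":-0.4,"wy":0,"wz":0.2,"dx":0.039,"dy":0.012,"dz":0.149,"hand":-1},{"wx":-0.4,"wy":0,"wz":0.2,"dx":0.039,"dy":0.012,"dz":0.149,"hand":-1},{"wx":-0.4,"wy":0,"wz":0.2,"dx":0.039,"dy":0.012,"dz":0.149,"hand":-1}]'
python3 held.py w5
python3 - <<'E'
from goals import *
delta(board(.06),M);delta(board(.0),M)
for cam in ("top","scene"):
    im,d,s=grab(cam); cv2.imwrite(f"pics/{cam}5.png",cv2.resize(im[120:260,120:280] if cam=="scene" else im[130:250,130:270],None,fx=4,fy=4,interpolation=cv2.INTER_CUBIC)[...,::-1])
E
```

```text
time: 8.27
tool_pos: [0.5741, 0.2597, 0.1169]
tool_rot: [0.268, 0.422, 0.856, -0.133]
contact_force: [-0.4, 0.4, -1.2]
gripper_width: 0.743
[[-0.5006  0.7934  0.3462  0.5741]
 [ 0.6504  0.6086 -0.4544  0.2597]
 [-0.5713 -0.0023 -0.8208  0.1169]
 [ 0.      0.      0.      1.    ]]
-48 626 y [-0.0323  0.0336] z [-0.0128 -0.0119 -0.0109]
-32 1638 y [-0.0316  0.0332] z [-0.0129 -0.0119 -0.011 ]
-16 2288 y [-0.0312  0.0329] z [-0.0188 -0.0122 -0.0111]
0 2614 y [-0.031   0.0327] z [-0.0219 -0.0122 -0.011 ]
16 2916 y [-0.0365  0.0383] z [-0.0233 -0.0125 -0.011 ]
32 2796 y [-0.0314  0.0332] z [-0.0176 -0.0122 -0.011 ]
48 3213 y [-0.0314  0.0332] z [-0.0176 -0.0121 -0.0109]
64 3549 y [-0.0314  0.0333] z [-0.0173 -0.012  -0.0109]
80 3441 y [-0.0313  0.0332] z [-0.0178 -0.0122 -0.0109]
face plane z=ax+by+c [ 0.0024 -0.0062 -0.012 ] 13505
x range [-0.0395 -0.0387 -0.0379  0.0834  0.0838  0.0841]
d [ 0.0027 -0.0008  0.0023] w [ 0.17 -0.08  0.03] rows 0.08643175922612235 0.026798319989592895
d [ 0.0026 -0.001   0.0623] w [ 0.17 -0.08  0.03] rows 1.4947042569583817 0.026798319989592895
```

View pics/w5.png

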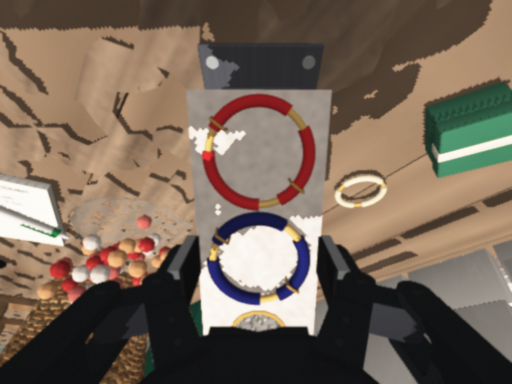

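The board slipped about 1.4 mm downhill in the grip (foot now at tool x 83.4 mm), so I'll correct for that. In the picture it lies centred over the base.

```bash
sed -i 's/\[0,.0006,-.0023\]/[.0013,.0009,-.003]/; s/x=-.054/x=-.053/' goals.py; python3 -c "
from goals import *
delta(board(.03),M);delta(board(.0),M)"
```

```text
d [ 0.0015 -0.0031  0.0354] w [ 0.42 -0.04 -0.1 ] rows 0.8525897577844553 0.06052157004969955
d [ 0.0015 -0.0034  0.0654] w [ 0.42 -0.04 -0.1 ] rows 1.5703714095072834 0.06052157004969955
```

```bash
python3 -c "
from goals import *
for i in range(4):
    delta(board(.0),M); cams.grab_frame('wrist')"
```

```text
d [ 0.0015 -0.0034  0.0654] w [ 0.42 -0.04 -0.1 ] rows 1.5703714095072834 0.06052157004969955
d [ 0.0017 -0.0037  0.0658] w [ 0.46 -0.04 -0.13] rows 1.5815617207158632 0.06678748796499759
d [ 0.0017 -0.0038  0.0659] w [ 0.47 -0.04 -0.14] rows 1.584464676607432 0.0689163640599859
d [ 0.0016 -0.0036  0.0658] w [ 0.45 -0.04 -0.14] rows 1.5799678689788554 0.06631699259882315
```

```bash
python3 -m pendant '[{"wx":0.45,"wy":0,"wz":-0.1,"dx":0.0017,"dy":-0.0036,"dz":0.01,"hand":-1},{"wx":0.45,"wy":0,"wz":-0.1,"dx":0.0017,"dy":-0.0036,"dz":0.02,"hand":-1},{"wx":0.45,"wy":0,"wz":-0.1,"dx":0.0017,"dy":-0.0036,"dz":0.03,"hand":-1},{"wx":0.45,"wy":0,"wz":-0.1,"dx":0.0017,"dy":-0.0036,"dz":0.04,"hand":-1},{"wx":0.45,"wy":0,"wz":-0.1,"dx":0.0017,"dy":-0.0036,"dz":0.048,"hand":-1},{"wx":0.45,"wy":0,"wz":-0.1,"dx":0.0017,"dy":-0.0036,"dz":0.052,"hand":-1},{"wx":0.45,"wy":0,"wz":-0.1,"dx":0.0017,"dy":-0.0036,"dz":0.052,"hand":-1},{"wx":0.45,"wy":0,"wz":-0.1,"dx":0.0017,"dy":-0.0036,"dz":0.052,"hand":-1},{"wx":0.45,"wy":0,"wz":-0.1,"dx":0.0017,"dy":-0.0036,"dz":0.052,"hand":-1}]'
python3 held.py w6 | tail -3; python3 -c "
from goals import *
delta(board(.0),M)"
```

```text
time: 9.37
tool_pos: [0.5909, 0.2373, 0.0775]
tool_rot: [0.269, 0.423, 0.855, -0.134]
contact_force: [0.4, 0.6, -1.0]
gripper_width: 0.741
80 3638 y [-0.0313  0.0332] z [-0.0178 -0.0121 -0.0059]
face plane z=ax+by+c [ 0.0006 -0.0048 -0.012 ] 13691
x range [-0.0496 -0.0484 -0.0478  0.0888  0.0892  0.0897]
d [-0.0004  0.0009  0.0125] w [-0.11 -0.03 -0.03] rows 0.3004130644926656 0.017260374836341148
```

View pics/w6.png

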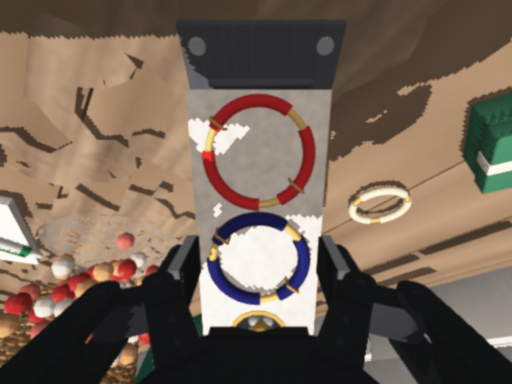

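The ledge lip is visible just beyond the board foot at (260,85) and centred. The stud shows inside the hole at (258,322). I'll go down the remaining 12.5 mm.

```bash
python3 -m pendant '[{"wx":0,"wy":0,"wz":0,"dx":0,"dy":0.0005,"dz":0.003,"hand":-1},{"wx":0,"wy":0,"wz":0,"dx":0,"dy":0.0005,"dz":0.006,"hand":-1},{"wx":0,"wy":0,"wz":0,"dx":0,"dy":0.0005,"dz":0.009,"hand":-1},{"wx":0,"wy":0,"wz":0,"dx":0,"dy":0.0005,"dz":0.0115,"hand":-1},{"wx":0,"wy":0,"wz":0,"dx":0,"dy":0.0005,"dz":0.0125,"hand":-1},{"wx":0,"wy":0,"wz":0,"dx":0,"dy":0.0005,"dz":0.0125,"hand":-1},{"wx":0,"wy":0,"wz":0,"dx":0,"dy":0.0005,"dz":0.0125,"hand":-1},{"wx":0,"wy":0,"wz":0,"dx":0,"dy":0.0005,"dz":0.0125,"hand":-1}]'
python3 held.py w7 | tail -3; python3 -c "
from goals import *
delta(board(.0),M)"
```

```text
time: 10.08
tool_pos: [0.5949, 0.232, 0.0672]
tool_rot: [0.268, 0.423, 0.855, -0.134]
contact_force: [-5.5, 1.7, 3.5]
gripper_width: 0.746
80 3962 y [-0.0314  0.033 ] z [-0.018  -0.0121 -0.0052]
face plane z=ax+by+c [ 0.0002 -0.008  -0.0119] 13694
x range [-0.0548 -0.0523 -0.05    0.1091  0.1094  0.1097]
d [-0.0008  0.001   0.    ] w [-0.19 -0.06 -0.02] rows 0.02964693679393548 0.027880244528768593
```

```bash
python3 -m pendant '[{"wx":0,"wy":0,"wz":0,"dx":0,"dy":0,"dz":0,"hand":1},{"wx":0,"wy":0,"wz":0,"dx":0,"dy":0,"dz":0,"hand":1},{"wx":0,"wy":0,"wz":0,"dx":0,"dy":0,"dz":0,"hand":1},{"wx":0,"wy":0,"wz":0,"dx":0,"dy":0,"dz":0,"hand":1},{"wx":0,"wy":0,"wz":0,"dx":0,"dy":0,"dz":-0.01,"hand":1},{"wx":0,"wy":0,"wz":0,"dx":0,"dy":0,"dz":-0.05,"hand":1},{"wx":0,"wy":0,"wz":0,"dx":0,"dy":0,"dz":-0.09,"hand":1},{"wx":0,"wy":0,"wz":0,"dx":0,"dy":0,"dz":-0.13,"hand":1},{"wx":0,"wy":0,"wz":0,"dx":-0.02,"dy":0,"dz":-0.16,"hand":1},{"wx":0,"wy":0,"wz":0,"dx":-0.04,"dy":0,"dz":-0.16,"hand":1},{"wx":0,"wy":0,"wz":0,"dx":-0.04,"dy":0,"dz":-0.16,"hand":1},{"wx":0,"wy":0,"wz":0,"dx":-0.04,"dy":0,"dz":-0.16,"hand":1}]'
cat > st.py <<'E'
from goals import *
import sys
im,d,s=grab("wrist"); save(sys.argv[1]+".png",im); W=cloud("wrist",d,s)
F=np.stack([(W-S)@a for a in (up,lat,n)],-1); np.savez(sys.argv[1]+".npz",im=im,F=F,W=W)
m=(F[...,0]>-.15)&(F[...,0]<.05)&(abs(F[...,1])<.04)
k=m&(abs(F[...,2]-.0105)<.0045)&(im.min(-1)>90); Q=F[k]
r=cv2.minAreaRect(Q[:,:2].astype(np.float32));A=np.c_[Q[:,:2],np.ones(len(Q))]
print("face rect",r,"plane",np.linalg.lstsq(A,Q[:,2],rcond=None)[0].round(4),len(Q))
k=(np.hypot(F[...,0],F[...,1])<.016)&(F[...,2]>.013)&(F[...,2]<.03);q=F[k]
print("stud",k.sum(),"min",q.min(0).round(4),"max",q.max(0).round(4)); t=q[q[:,2]>np.percentile(q[:,2],98)-.003]; print("top mean",t.mean(0).round(4),len(t), t.min(0).round(4),t.max(0).round(4))
print("stud finder",[(((np.array(r["position"])-S)@np.stack([up,lat,n],1)).round(4),round(r["score"],2)) for r in finder.look_for("wrist","stud")[:2]])
E
python3 st.py w8
```

```text
time: 11.13
tool_pos: [0.5601, 0.2789, 0.2222]
tool_rot: [0.269, 0.424, 0.855, -0.133]
contact_force: [0.5, 0.0, -0.1]
gripper_width: 1.0
face rect ((-0.05643337965011597, -0.0008796416223049164), (0.06614014506340027, 0.1633736938238144), 89.9834213256836) plane [-0.0009 -0.0021  0.0091] 8007
stud 171 min [-0.0083 -0.0065  0.0137] max [0.0064 0.0079 0.0255]
top mean [-0.0007  0.0008  0.0235] 57 [-0.0055 -0.0031  0.0218] [0.0035 0.0044 0.0255]
stud finder [(array([-0.1084,  0.1616, -0.002 ]), 0.6), (array([-0.0011, -0.005 ,  0.0167]), 0.5)]
```

View pics/w8.png

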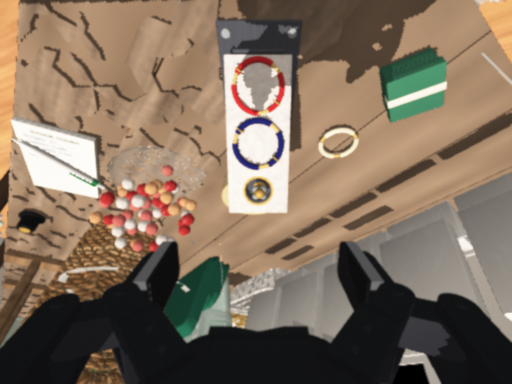

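The board is seated by itself: centre at stud x = -56.4 mm, y = -0.9 mm, flat, stud in the hole at (258,190). I'll take one close measurement of the stud before fetching the cap.

```bash
python3 -c "
from goals import *
delta(S+.0227*up+.057*n,M)"
```

```text
d [-0.0366  0.003   0.0978] w [-0.34 -0.1   0.07] rows 2.505167511349287 0.04992020971419926
```

```bash
python3 -m pendant '[{"wx":0,"wy":0,"wz":0,"dx":-0.037,"dy":0.003,"dz":0.03,"hand":1},{"wx":0,"wy":0,"wz":0,"dx":-0.037,"dy":0.003,"dz":0.06,"hand":1},{"wx":0,"wy":0,"wz":0,"dx":-0.037,"dy":0.003,"dz":0.09,"hand":1},{"wx":0,"wy":0,"wz":0,"dx":-0.037,"dy":0.003,"dz":0.098,"hand":1},{"wx":0,"wy":0,"wz":0,"dx":-0.037,"dy":0.003,"dz":0.098,"hand":1},{"wx":0,"wy":0,"wz":0,"dx":-0.037,"dy":0.003,"dz":0.098,"hand":1},{"wx":0,"wy":0,"wz":0,"dx":-0.037,"dy":0.003,"dz":0.098,"hand":1},{"wx":0,"wy":0,"wz":0,"dx":-0.037,"dy":0.003,"dz":0.098,"hand":1}]'
python3 st.py w9
python3 - <<'E'
import cv2
im=cv2.imread("pics/w9.png"); cv2.imwrite("pics/w9c.png",cv2.resize(im[110:270,180:340],None,fx=3.5,fy=3.5,interpolation=cv2.INTER_CUBIC))
E
```

```text
time: 11.9
tool_pos: [0.6149, 0.213, 0.1634]
tool_rot: [0.269, 0.423, 0.855, -0.133]
contact_force: [0.3, 0.3, 0.5]
gripper_width: 0.999
face rect ((-0.04446205496788025, -0.0012343674898147583), (0.14142438769340515, 0.06676828861236572), 0.05771386995911598) plane [-0.0006 -0.0001  0.009 ] 16015
stud 410 min [-0.008  -0.0071  0.0143] max [0.007  0.008  0.0258]
top mean [-0.0006  0.0005  0.0235] 140 [-0.0055 -0.0039  0.022 ] [0.0045 0.0051 0.0258]
stud finder [(array([-0.0033, -0.0017,  0.0188]), 0.91)]
```

View pics/w9c.png

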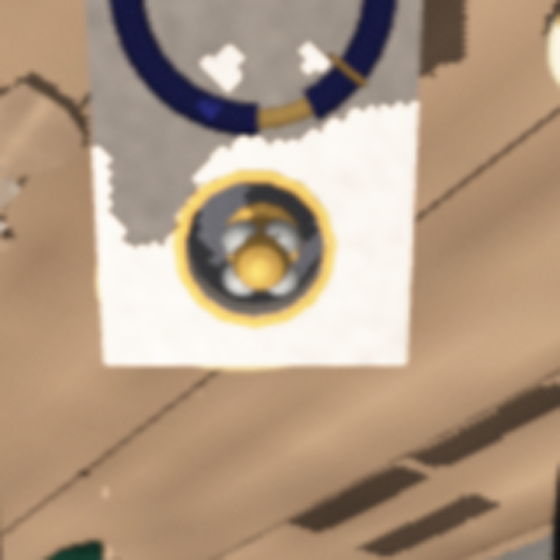

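The stud's nubs centre at (-0.5, +0.5) mm in my frame, and at (258,250) in the crop it shows centred in the hole. Now the cap.

```bash
python3 -c "
from goals import *
delta([.42,.17,.30],rot(180)); T=np.eye(4);T[:3,:3]=rot(180);T[:3,3]=[.42,.17,.30];delta([.39,-.236,.15],rot(180),T)"
```

```text
d [-0.0092 -0.1809 -0.1603] w [-16.03  32.43 -50.93] rows 5.800512776837499 8.725238133388169
d [ 0.03  -0.406  0.15 ] w [0. 0. 0.] rows 10.40435801260831 0.0
```

```bash
python3 -m pendant '[{"wx":0,"wy":0,"wz":0,"dx":0,"dy":0,"dz":-0.04,"hand":1},{"wx":0,"wy":0,"wz":0,"dx":0,"dy":0,"dz":-0.08,"hand":1},{"wx":-16.03,"wy":32.43,"wz":-50.93,"dx":-0.009,"dy":-0.04,"dz":-0.12,"hand":1},{"wx":-16.03,"wy":32.43,"wz":-50.93,"dx":-0.009,"dy":-0.08,"dz":-0.16,"hand":1},{"wx":-16.03,"wy":32.43,"wz":-50.93,"dx":-0.009,"dy":-0.181,"dz":-0.16,"hand":1},{"wx":-16.03,"wy":32.43,"wz":-50.93,"dx":-0.009,"dy":-0.181,"dz":-0.16,"hand":1},{"wx":-16.03,"wy":32.43,"wz":-50.93,"dx":-0.009,"dy":-0.181,"dz":-0.16,"hand":1},{"wx":-16.03,"wy":32.43,"wz":-50.93,"dx":-0.009,"dy":-0.181,"dz":-0.16,"hand":1},{"wx":-16.03,"wy":32.43,"wz":-50.93,"dx":-0.009,"dy":-0.181,"dz":-0.16,"hand":1},{"wx":-16.03,"wy":32.43,"wz":-50.93,"dx":-0.009,"dy":-0.181,"dz":-0.16,"hand":1},{"wx":-16.03,"wy":32.43,"wz":-50.93,"dx":-0.009,"dy":-0.181,"dz":-0.16,"hand":1},{"wx":-16.03,"wy":32.43,"wz":-50.93,"dx":-0.009,"dy":-0.181,"dz":-0.16,"hand":1},{"wx":-16.03,"wy":32.43,"wz":-50.93,"dx":-0.009,"dy":-0.181,"dz":-0.16,"hand":1}]'
python3 -c "
from h import *
delta([.37,-.236,.13],rot(180))"
```

```text
time: 13.08
tool_pos: [0.4201, 0.169, 0.299]
tool_rot: [-0.0, 0.002, 1.0, -0.001]
contact_force: [0.4, -0.1, 0.7]
gripper_width: 0.999
d [ 0.0485 -0.4049  0.1697] w [-0.09 -0.03 -0.22] rows 10.592167446123904 0.033497357616180716
```

```bash
python3 -m pendant '[{"wx":0,"wy":0,"wz":0,"dx":0.03,"dy":-0.405,"dz":0.17,"hand":1},{"wx":0,"wy":0,"wz":0,"dx":0.03,"dy":-0.405,"dz":0.17,"hand":1},{"wx":0,"wy":0,"wz":0,"dx":0.03,"dy":-0.405,"dz":0.17,"hand":1},{"wx":0,"wy":0,"wz":0,"dx":0.03,"dy":-0.405,"dz":0.17,"hand":1},{"wx":0,"wy":0,"wz":0,"dx":0.03,"dy":-0.405,"dz":0.17,"hand":1},{"wx":0,"wy":0,"wz":0,"dx":0.03,"dy":-0.405,"dz":0.17,"hand":1},{"wx":0,"wy":0,"wz":0,"dx":0.03,"dy":-0.405,"dz":0.17,"hand":1},{"wx":0,"wy":0,"wz":0,"dx":0.03,"dy":-0.405,"dz":0.17,"hand":1},{"wx":0,"wy":0,"wz":0,"dx":0.03,"dy":-0.405,"dz":0.17,"hand":1},{"wx":0,"wy":0,"wz":0,"dx":0.03,"dy":-0.405,"dz":0.17,"hand":1},{"wx":0,"wy":0,"wz":0,"dx":0.03,"dy":-0.405,"dz":0.17,"hand":1},{"wx":0,"wy":0,"wz":0,"dx":0.03,"dy":-0.405,"dz":0.17,"hand":1},{"wx":0,"wy":0,"wz":0,"dx":0.03,"dy":-0.405,"dz":0.17,"hand":1},{"wx":0,"wy":0,"wz":0,"dx":0.03,"dy":-0.405,"dz":0.17,"hand":1},{"wx":0,"wy":0,"wz":0,"dx":0.03,"dy":-0.405,"dz":0.17,"hand":1}]'
python3 - <<'E'
from h import *
im,d,s=grab("wrist"); save("w10.png",im); W=cloud("wrist",d,s);np.savez("w10.npz",im=im,W=W)
r=finder.look_for("wrist","cap");print([(np.round(q["position"],3),q["score"]) for q in r[:2]])
p=np.array(r[0]["position"])
m=(np.hypot(W[...,0]-p[0],W[...,1]-p[1])<.035)
for lo,hi in [(.003,.010),(.012,.024),(.027,.036)]:
    q=W[m&(W[...,2]>lo)&(W[...,2]<hi)]
    if len(q)>5: print(lo,len(q),q.min(0).round(4),q.max(0).round(4),q.mean(0).round(4), cv2.minEnclosingCircle(q[:,:2].astype(np.float32)))
print(TT(s).round(3))
E
```

```text
time: 14.33
tool_pos: [0.3896, -0.2351, 0.1298]
tool_rot: [-0.001, -0.0, 1.0, -0.001]
contact_force: [-0.1, -0.5, -0.5]
gripper_width: 0.999
[(array([ 0.388, -0.244,  0.024]), 0.83)]
0.003 546 [ 0.3715 -0.2612  0.003 ] [ 0.4127 -0.2189  0.0098] [ 0.3852 -0.2396  0.0054] ((0.3931514024734497, -0.23995020985603333), 0.02196974866092205)
0.012 94 [ 0.3782 -0.2546  0.0121] [ 0.3992 -0.2255  0.0239] [ 0.3824 -0.2394  0.0183] ((0.3928716778755188, -0.2400020807981491), 0.014988575130701065)
0.027 635 [ 0.3793 -0.2542  0.027 ] [ 0.4072 -0.2257  0.033 ] [ 0.3924 -0.24    0.0301] ((0.39301106333732605, -0.2400490641593933), 0.014502446167171001)
[[-1.    -0.    -0.001  0.39 ]
 [-0.     1.    -0.002 -0.235]
 [ 0.001 -0.002 -1.     0.13 ]
 [ 0.     0.     0.     1.   ]]
```

View pics/w10.png

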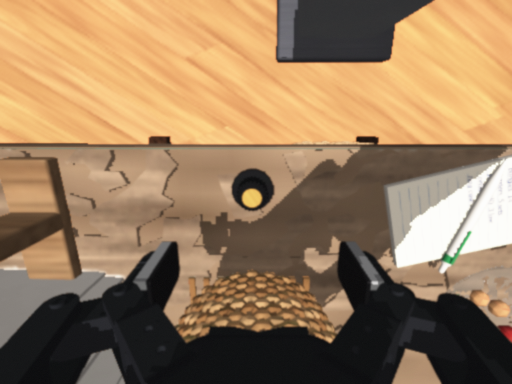

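The cap is upright at (252,190) in the picture, world (0.393, -0.240), clear of the pad and the basket.

```bash
python3 -c "
from h import *
delta([.393,-.240,.0075],rot(180))"
```

```text
d [-0.0035 -0.0046  0.1223] w [-0.13 -0.06  0.03] rows 2.9361451757099246 0.02034550873207402
```

```bash
python3 -m pendant '[{"wx":-0.1,"wy":0,"wz":0,"dx":-0.0035,"dy":-0.0046,"dz":0.03,"hand":1},{"wx":-0.1,"wy":0,"wz":0,"dx":-0.0035,"dy":-0.0046,"dz":0.06,"hand":1},{"wx":-0.1,"wy":0,"wz":0,"dx":-0.0035,"dy":-0.0046,"dz":0.09,"hand":1},{"wx":-0.1,"wy":0,"wz":0,"dx":-0.0035,"dy":-0.0046,"dz":0.115,"hand":1},{"wx":-0.1,"wy":0,"wz":0,"dx":-0.0035,"dy":-0.0046,"dz":0.122,"hand":1},{"wx":-0.1,"wy":0,"wz":0,"dx":-0.0035,"dy":-0.0046,"dz":0.122,"hand":1},{"wx":-0.1,"wy":0,"wz":0,"dx":-0.0035,"dy":-0.0046,"dz":0.122,"hand":1}]'
python3 -c "
from h import *
delta([.393,-.240,.0075],rot(180))"
```

```text
time: 15.02
tool_pos: [0.3928, -0.2408, 0.008]
tool_rot: [-0.001, 0.0, 1.0, -0.0]
contact_force: [-0.3, -0.5, 0.3]
gripper_width: 1.001
d [-0.0002  0.0008  0.0005] w [-0.01 -0.08 -0.03] rows 0.02271209057208633 0.01214989090772035
```

Close and lift, keeping clear of the basket.

```bash
python3 -m pendant '[{"wx":0,"wy":0,"wz":0,"dx":0,"dy":0.0007,"dz":0,"hand":-1},{"wx":0,"wy":0,"wz":0,"dx":0,"dy":0.0007,"dz":0,"hand":-1},{"wx":0,"wy":0,"wz":0,"dx":0,"dy":0.0007,"dz":0,"hand":-1},{"wx":0,"wy":0,"wz":0,"dx":0,"dy":0.0007,"dz":0,"hand":-1},{"wx":0,"wy":0,"wz":0,"dx":0,"dy":0.0007,"dz":0,"hand":-1},{"wx":0,"wy":0,"wz":0,"dx":0,"dy":0.0007,"dz":0,"hand":-1},{"wx":0,"wy":0,"wz":0,"dx":0,"dy":0.0007,"dz":0,"hand":-1},{"wx":0,"wy":0,"wz":0,"dx":0,"dy":0.0007,"dz":0,"hand":-1},{"wx":0,"wy":0,"wz":0,"dx":0,"dy":0.0007,"dz":0,"hand":-1},{"wx":0,"wy":0,"wz":0,"dx":0,"dy":0.0007,"dz":0,"hand":-1},{"wx":0,"wy":0,"wz":0,"dx":0,"dy":0.0007,"dz":-0.03,"hand":-1},{"wx":0,"wy":0,"wz":0,"dx":0,"dy":0.0007,"dz":-0.07,"hand":-1},{"wx":0,"wy":0,"wz":0,"dx":0,"dy":0.0007,"dz":-0.11,"hand":-1},{"wx":0,"wy":0,"wz":0,"dx":0,"dy":0.0007,"dz":-0.15,"hand":-1},{"wx":0,"wy":0,"wz":0,"dx":0,"dy":0.0007,"dz":-0.19,"hand":-1},{"wx":0,"wy":0,"wz":0,"dx":0,"dy":0.0007,"dz":-0.19,"hand":-1},{"wx":0,"wy":0,"wz":0,"dx":0,"dy":0.0007,"dz":-0.19,"hand":-1},{"wx":0,"wy":0,"wz":0,"dx":0,"dy":0.0007,"dz":-0.19,"hand":-1}]'
python3 - <<'E'
from goals import *
im,d,s=grab("wrist"); save("w11.png",im); W=cloud("wrist",d,s);T=TT(s);P=(W-T[:3,3])@T[:3,:3];np.savez("w11.npz",im=im,P=P)
m=(abs(P[...,0])<.03)&(abs(P[...,1])<.03)&(P[...,2]>-.04)&(P[...,2]<.02)
for lo,hi in [(-.03,-.018),(-.018,-.004),(-.003,.003),(.003,.012)]:
    q=P[m&(P[...,2]>lo)&(P[...,2]<hi)]
    if len(q)>5: print(lo,len(q),q.min(0).round(4),q.max(0).round(4))
cv2.imwrite("pics/w11c.png",cv2.resize(im[170:350,150:370],None,fx=3,fy=3,interpolation=cv2.INTER_CUBIC)[...,::-1])
delta([.42,.17,.30],M);delta(S-.0005*up+.0005*lat+.12*n,M)
E
```

```text
time: 16.52
tool_pos: [0.3921, -0.2399, 0.1961]
tool_rot: [-0.002, 0.001, 1.0, 0.001]
contact_force: [-0.2, -0.0, -0.9]
gripper_width: 0.307
-0.03 2871 [-0.0155 -0.0253 -0.03  ] [ 0.0141  0.028  -0.018 ]
-0.018 1093 [-0.015  -0.0253 -0.018 ] [ 0.0145  0.028  -0.004 ]
-0.003 695 [ 0.0047 -0.0175 -0.003 ] [0.0211 0.0198 0.003 ]
0.003 430 [ 0.005  -0.0185  0.003 ] [0.0212 0.0213 0.0084]
d [-0.0273  0.4098 -0.1041] w [ 16.04 -32.79  50.83] rows 10.159956421305107 8.740476497155864
d [-0.1876  0.4953 -0.0024] w [ 16.04 -32.79  50.83] rows 12.700424430304645 8.740476497155864
```

View pics/w11c.png

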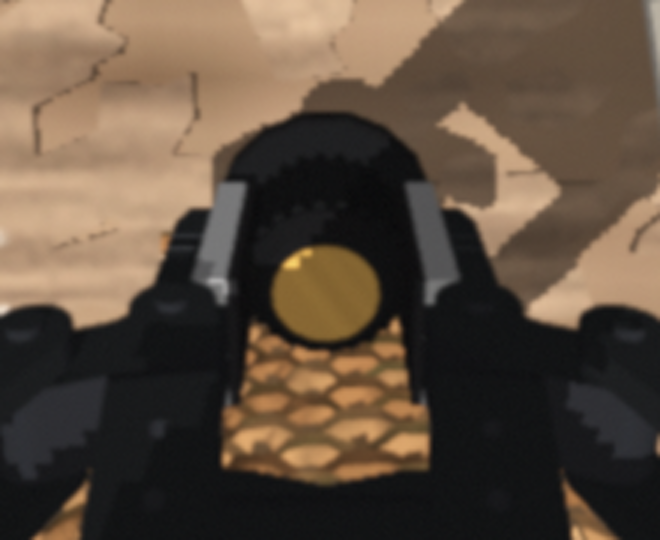

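The cap is held upright and centred between the pads, brass disc at (325,293) in the crop. I'll fit its axis in the tool frame.

Run:
```python
from h import *
from scipy.optimize import least_squares
z=np.load("w11.npz");P=z["P"];im=z["im"].astype(int)
k=(im[...,0]>90)&(im[...,0]-im[...,2]>50)&(np.hypot(P[...,0],P[...,1])<.016)&(P[...,2]<-.012)&(P[...,2]>-.03);q=P[k]
A=np.c_[q[:,:2],np.ones(len(q))];print("disc",len(q),(q.min(0)+q.max(0))/2,q.mean(0).round(4),"plane",np.linalg.lstsq(A,q[:,2],rcond=None)[0].round(3))
m=(np.hypot(P[...,0],P[...,1])<.026)&(P[...,2]>-.003)&(P[...,2]<.0085)&(abs(P[...,1])<.022)
for lo,hi in [(-.003,.0),(0,.003),(.003,.006),(.006,.0085)]:
    q=P[m&(P[...,2]>lo)&(P[...,2]<hi)]
    f=lambda c:np.hypot(q[:,0]-c[0],q[:,1]-c[1])-.022
    q=q[np.hypot(q[:,0],q[:,1])>.0195]
    if len(q)>10:
        r=least_squares(f,[0,0],loss="soft_l1",f_scale=.0005);print(lo,len(q),r.x.round(4),abs(r.fun).mean().round(4))
```

```text
disc 890 [-0.00306809  0.00072428 -0.02414263] [-0.0009  0.001  -0.0229] plane [-0.003  0.024 -0.023]
0 109 [-0.0021  0.0004] 0.0005
0.003 186 [-0.0016  0.0011] 0.0004
0.006 62 [-0.0013  0.0014] 0.0002
```

```bash
python3 -m pendant '[{"wx":0,"wy":0,"wz":0,"dx":0,"dy":0,"dz":-0.04,"hand":-1},{"wx":0,"wy":0,"wz":0,"dx":0,"dy":0.02,"dz":-0.075,"hand":-1},{"wx":16.04,"wy":-32.79,"wz":50.83,"dx":-0.027,"dy":0.41,"dz":-0.104,"hand":-1},{"wx":16.04,"wy":-32.79,"wz":50.83,"dx":-0.027,"dy":0.41,"dz":-0.104,"hand":-1},{"wx":16.04,"wy":-32.79,"wz":50.83,"dx":-0.027,"dy":0.41,"dz":-0.104,"hand":-1},{"wx":16.04,"wy":-32.79,"wz":50.83,"dx":-0.027,"dy":0.41,"dz":-0.104,"hand":-1},{"wx":16.04,"wy":-32.79,"wz":50.83,"dx":-0.027,"dy":0.41,"dz":-0.104,"hand":-1},{"wx":16.04,"wy":-32.79,"wz":50.83,"dx":-0.027,"dy":0.41,"dz":-0.104,"hand":-1},{"wx":16.04,"wy":-32.79,"wz":50.83,"dx":-0.027,"dy":0.41,"dz":-0.104,"hand":-1},{"wx":16.04,"wy":-32.79,"wz":50.83,"dx":-0.027,"dy":0.41,"dz":-0.104,"hand":-1},{"wx":16.04,"wy":-32.79,"wz":50.83,"dx":-0.027,"dy":0.41,"dz":-0.104,"hand":-1},{"wx":16.04,"wy":-32.79,"wz":50.83,"dx":-0.027,"dy":0.41,"dz":-0.104,"hand":-1},{"wx":16.04,"wy":-32.79,"wz":50.83,"dx":-0.027,"dy":0.41,"dz":-0.104,"hand":-1},{"wx":16.04,"wy":-32.79,"wz":50.83,"dx":-0.027,"dy":0.41,"dz":-0.104,"hand":-1},{"wx":16.04,"wy":-32.79,"wz":50.83,"dx":-0.027,"dy":0.41,"dz":-0.104,"hand":-1}]'
cat >> goals.py <<'E'
def cap(h,o=(-.0005,.0005)): return S+o[0]*up+o[1]*lat+h*n-M@np.array([-.0012,.0010,.0071])
E
python3 -c "
from goals import *
print(cap(.1).round(3),sensors.state()['tool_pos'].round(3),sensors.state()['joint_pos'].round(2))
delta(cap(.1),M)"
```

```text
time: 17.82
tool_pos: [0.4188, 0.1752, 0.2964]
tool_rot: [0.269, 0.418, 0.857, -0.135]
contact_force: [-0.5, -0.3, -0.1]
gripper_width: 0.306
[0.583 0.25  0.187] [0.419 0.175 0.296] [ 0.59 -0.42  2.   -0.61  1.52 -0.06]
d [0.0283 0.1761 0.1131] w [-0.02  0.09  0.57] rows 5.0652492701643475 0.08040420533080525
```

```bash
python3 -m pendant '[{"wx":0,"wy":0,"wz":0.5,"dx":0.028,"dy":0.04,"dz":0,"hand":-1},{"wx":0,"wy":0,"wz":0.5,"dx":0.028,"dy":0.08,"dz":0.0,"hand":-1},{"wx":0,"wy":0,"wz":0.5,"dx":0.028,"dy":0.12,"dz":0.0,"hand":-1},{"wx":0,"wy":0,"wz":0.5,"dx":0.028,"dy":0.16,"dz":0.02,"hand":-1},{"wx":0,"wy":0,"wz":0.5,"dx":0.028,"dy":0.176,"dz":0.055,"hand":-1},{"wx":0,"wy":0,"wz":0.5,"dx":0.028,"dy":0.176,"dz":0.09,"hand":-1},{"wx":0,"wy":0,"wz":0.5,"dx":0.028,"dy":0.176,"dz":0.113,"hand":-1},{"wx":0,"wy":0,"wz":0.5,"dx":0.028,"dy":0.176,"dz":0.113,"hand":-1},{"wx":0,"wy":0,"wz":0.5,"dx":0.028,"dy":0.176,"dz":0.113,"hand":-1},{"wx":0,"wy":0,"wz":0.5,"dx":0.028,"dy":0.176,"dz":0.113,"hand":-1},{"wx":0,"wy":0,"wz":0.5,"dx":0.028,"dy":0.176,"dz":0.113,"hand":-1}]'
cat > chk.py <<'E'
from goals import *
from scipy.optimize import least_squares
import sys
im,d,s=grab("wrist"); W=cloud("wrist",d,s);T=TT(s);P=(W-T[:3,3])@T[:3,:3]
np.savez(sys.argv[1]+".npz",im=im,P=P,W=W,T=T)
cv2.imwrite("pics/"+sys.argv[1]+".png",cv2.resize(im[80:340,110:400],None,fx=2.6,fy=2.3,interpolation=cv2.INTER_CUBIC)[...,::-1])
F=np.stack([(W-S)@a for a in (up,lat,n)],-1)
k=(np.hypot(F[...,0],F[...,1])<.013)&(F[...,2]>.012)&(F[...,2]<.03);q=F[k]
if len(q): print("stud",k.sum(),q.min(0).round(4),q.max(0).round(4),"tool",P[k].min(0).round(4),P[k].max(0).round(4))
k=(im[...,0]>90)&(im[...,0].astype(int)-im[...,2]>50)&(np.hypot(P[...,0],P[...,1])<.016)&(P[...,2]<-.012)&(P[...,2]>-.03);q=P[k]
print("disc",len(q),q.mean(0).round(4) if len(q) else "")
q=P[(np.hypot(P[...,0],P[...,1])<.026)&(P[...,2]>-.001)&(P[...,2]<.0085)&(abs(P[...,1])<.022)&(np.hypot(P[...,0],P[...,1])>.0195)]
r=least_squares(lambda c:np.hypot(q[:,0]-c[0],q[:,1]-c[1])-.022,[0,0],loss="soft_l1",f_scale=.0005);print("flange",len(q),r.x.round(4))
k=(abs(F[...,2]-.0095)<.003)&(F[...,0]>-.15)&(F[...,0]<.04)&(abs(F[...,1])<.04)&(im.min(-1)>90);Q=F[k]
print("board",Q.min(0).round(4),Q.max(0).round(4), cv2.minAreaRect(Q[:,:2].astype(np.float32)))
delta(cap(.1),M)
E
python3 chk.py w12
```

```text
time: 18.73
tool_pos: [0.5861, 0.2439, 0.1944]
tool_rot: [0.272, 0.426, 0.853, -0.131]
contact_force: [0.6, -0.2, 0.7]
gripper_width: 0.305
stud 256 [-0.0081 -0.0073  0.012 ] [0.0072 0.0082 0.0256] tool [ 0.0014 -0.006   0.0842] [0.0167 0.0095 0.0977]
disc 947 [-0.0006  0.0007 -0.0235]
flange 408 [-0.0014  0.0006]
board [-0.1382 -0.0346  0.0065] [0.0259 0.0322 0.0125] ((-0.055987536907196045, -0.0008541122078895569), (0.1640511453151703, 0.06672877073287964), 0.31191983819007874)
d [0.0101 0.0009 0.003 ] w [ 0.21  0.21 -0.57] rows 0.25362312042062335 0.09010939719098028
```

Numeric checks agree: stud centred at (-0.5, +0.5) mm, board at x = -56.0 mm, cap axis at tool (-1.0, +0.7) mm. I'll continue with measurements only, since the picture limit is reached.

```bash
sed -i 's/-.0012,.0010,.0071/-.0010,.0008,.0067/' goals.py; python3 -c "
from goals import *
delta(cap(.045),M)"
```

```text
d [0.0101 0.0009 0.0584] w [ 0.21  0.21 -0.57] rows 1.4223983851813529 0.09010939719098028
```

```bash
python3 -m pendant '[{"wx":0.2,"wy":0.2,"wz":-0.6,"dx":0.01,"dy":0.0009,"dz":0.015,"hand":-1},{"wx":0.2,"wy":0.2,"wz":-0.6,"dx":0.01,"dy":0.0009,"dz":0.03,"hand":-1},{"wx":0.2,"wy":0.2,"wz":-0.6,"dx":0.01,"dy":0.0009,"dz":0.045,"hand":-1},{"wx":0.2,"wy":0.2,"wz":-0.6,"dx":0.01,"dy":0.0009,"dz":0.058,"hand":-1},{"wx":0.2,"wy":0.2,"wz":-0.6,"dx":0.01,"dy":0.0009,"dz":0.058,"hand":-1},{"wx":0.2,"wy":0.2,"wz":-0.6,"dx":0.01,"dy":0.0009,"dz":0.058,"hand":-1},{"wx":0.2,"wy":0.2,"wz":-0.6,"dx":0.01,"dy":0.0009,"dz":0.058,"hand":-1},{"wx":0.2,"wy":0.2,"wz":-0.6,"dx":0.01,"dy":0.0009,"dz":0.058,"hand":-1},{"wx":0.2,"wy":0.2,"wz":-0.6,"dx":0.01,"dy":0.0009,"dz":0.058,"hand":-1},{"wx":0.2,"wy":0.2,"wz":-0.6,"dx":0.01,"dy":0.0009,"dz":0.058,"hand":-1},{"wx":0.2,"wy":0.2,"wz":-0.6,"dx":0.01,"dy":0.0009,"dz":0.058,"hand":-1},{"wx":0.2,"wy":0.2,"wz":-0.6,"dx":0.01,"dy":0.0009,"dz":0.058,"hand":-1}]'
python3 chk.py w13; python3 -c "
from goals import *
delta(cap(.045),M);delta(cap(.027),M)"
```

```text
time: 19.78
tool_pos: [0.602, 0.224, 0.14]
tool_rot: [0.269, 0.422, 0.855, -0.134]
contact_force: [0.6, -1.2, -1.6]
gripper_width: 0.306
disc 957 [-0.0007  0.0007 -0.0235]
flange 411 [-0.0014  0.0006]
board [-0.1383 -0.0346  0.0065] [0.0153 0.0323 0.0125] ((-0.06149972230195999, -0.001028500497341156), (0.15373915433883667, 0.06677701324224472), 0.18083550035953522)
d [-0.0006  0.0007 -0.0562] w [-0.14 -0.    0.08] rows 1.3486674756839132 0.022042998881016546
d [-0.0006  0.0009 -0.0012] w [-0.14 -0.    0.08] rows 0.03883661331522083 0.022042998881016546
d [-0.0006  0.0009  0.0168] w [-0.14 -0.    0.08] rows 0.40296241993110843 0.022042998881016546
```

```bash
python3 -m pendant '[{"wx":-0.1,"wy":0,"wz":0,"dx":-0.0006,"dy":0.0008,"dz":0.008,"hand":-1},{"wx":-0.1,"wy":0,"wz":0,"dx":-0.0006,"dy":0.0008,"dz":0.016,"hand":-1},{"wx":-0.1,"wy":0,"wz":0,"dx":-0.0006,"dy":0.0008,"dz":0.016,"hand":-1},{"wx":-0.1,"wy":0,"wz":0,"dx":-0.0006,"dy":0.0008,"dz":0.016,"hand":-1},{"wx":-0.1,"wy":0,"wz":0,"dx":-0.0006,"dy":0.0008,"dz":0.018,"hand":-1},{"wx":-0.1,"wy":0,"wz":0,"dx":-0.0006,"dy":0.0008,"dz":0.020,"hand":-1},{"wx":-0.1,"wy":0,"wz":0,"dx":-0.0006,"dy":0.0008,"dz":0.022,"hand":-1},{"wx":-0.1,"wy":0,"wz":0,"dx":-0.0006,"dy":0.0008,"dz":0.0235,"hand":-1},{"wx":-0.1,"wy":0,"wz":0,"dx":-0.0006,"dy":0.0008,"dz":0.0235,"hand":-1},{"wx":-0.1,"wy":0,"wz":0,"dx":-0.0006,"dy":0.0008,"dz":0.0235,"hand":-1}]'
cat > cs.py <<'E'
from goals import *
s=sensors.state();p=np.array(s["tool_pos"]);f=np.array(s["contact_force"])
q=p+TT(s)[:3,:3]@np.array([-.0010,.0008,.0067])-S
print("cap in stud",[round(float(q@a),4) for a in (up,lat,n)],"force up,lat,n",[round(float(f@a),1) for a in (up,lat,n)],s["gripper_width"].round(3))
E
python3 cs.py
```

```text
time: 20.67
tool_pos: [0.611, 0.213, 0.1206]
tool_rot: [0.269, 0.422, 0.855, -0.134]
contact_force: [-0.5, 0.1, -0.4]
gripper_width: 0.306Traceback (most recent call last):
  File "cs.py", line 4, in <module>
    print("cap in stud",[round(float(q@a),4) for a in (up,lat,n)],"force up,lat,n",[round(float(f@a),1) for a in (up,lat,n)],s["gripper_width"].round(3))
                                                                                                                             ^^^^^^^^^^^^^^^^^^^^^^^^
AttributeError: 'float' object has no attribute 'round'
```

```bash
sed -i 's/s\["gripper_width"\].round(3)/round(s["gripper_width"],3)/' cs.py; python3 cs.py
```

```text
cap in stud [-0.0006, 0.0001, 0.0199] force up,lat,n [-0.5, -0.3, -0.1] 0.306
```

The stud is inside the bore: cap at z = 19.9 mm with no force. Now over the nubs.

```bash
python3 -m pendant '[{"wx":0,"wy":0,"wz":0,"dx":0,"dy":0.0003,"dz":0.001,"hand":-1},{"wx":0,"wy":0,"wz":0,"dx":0,"dy":0.0003,"dz":0.002,"hand":-1},{"wx":0,"wy":0,"wz":0,"dx":0,"dy":0.0003,"dz":0.003,"hand":-1},{"wx":0,"wy":0,"wz":0,"dx":0,"dy":0.0003,"dz":0.004,"hand":-1},{"wx":0,"wy":0,"wz":0,"dx":0,"dy":0.0003,"dz":0.004,"hand":-1}]'; python3 cs.py
python3 -m pendant '[{"wx":0,"wy":0,"wz":0,"dx":0,"dy":0,"dz":0.001,"hand":-1},{"wx":0,"wy":0,"wz":0,"dx":0,"dy":0,"dz":0.002,"hand":-1},{"wx":0,"wy":0,"wz":0,"dx":0,"dy":0,"dz":0.003,"hand":-1},{"wx":0,"wy":0,"wz":0,"dx":0,"dy":0,"dz":0.003,"hand":-1}]'; python3 cs.py
```

```text
time: 21.08
tool_pos: [0.613, 0.2117, 0.1187]
tool_rot: [0.269, 0.422, 0.855, -0.134]
contact_force: [-2.9, -0.5, 4.6]
gripper_width: 0.306
cap in stud [0.0002, 0.0009, 0.017] force up,lat,n [1.5, -2.6, 4.5] 0.306
time: 21.42
tool_pos: [0.614, 0.2095, 0.1146]
tool_rot: [0.269, 0.422, 0.855, -0.134]
contact_force: [4.0, -3.3, -2.3]
gripper_width: 0.305
cap in stud [-0.0002, 0.0004, 0.0123] force up,lat,n [2.8, 1.2, -4.7] 0.305
```

Clicked: the cap is at 12.3 mm and the force has turned to pulling on. Home it gently.

```bash
python3 -m pendant '[{"wx":0,"wy":0,"wz":0,"dx":0,"dy":0,"dz":0.001,"hand":-1},{"wx":0,"wy":0,"wz":0,"dx":0,"dy":0,"dz":0.002,"hand":-1},{"wx":0,"wy":0,"wz":0,"dx":0,"dy":0,"dz":0.003,"hand":-1},{"wx":0,"wy":0,"wz":0,"dx":0,"dy":0,"dz":0.004,"hand":-1},{"wx":0,"wy":0,"wz":0,"dx":0,"dy":0,"dz":0.004,"hand":-1},{"wx":0,"wy":0,"wz":0,"dx":0,"dy":0,"dz":0.004,"hand":-1}]'; python3 cs.py
```

```text
time: 21.92
tool_pos: [0.6147, 0.2087, 0.1117]
tool_rot: [0.269, 0.422, 0.855, -0.134]
contact_force: [-3.5, 0.2, 1.6]
gripper_width: 0.308
cap in stud [-0.001, 0.0004, 0.0093] force up,lat,n [-1.0, -2.7, 2.6] 0.308
```

```bash
python3 -m pendant '[{"wx":0,"wy":0,"wz":0,"dx":0,"dy":0,"dz":0.001,"hand":-1},{"wx":0,"wy":0,"wz":0,"dx":0,"dy":0,"dz":0.002,"hand":-1},{"wx":0,"wy":0,"wz":0,"dx":0,"dy":0,"dz":0.002,"hand":-1},{"wx":0,"wy":0,"wz":0,"dx":0,"dy":0,"dz":0.002,"hand":-1}]'; python3 cs.py
```

```text
time: 22.25
tool_pos: [0.6148, 0.2087, 0.1117]
tool_rot: [0.268, 0.423, 0.855, -0.134]
contact_force: [-12.9, 4.0, 11.2]
gripper_width: 0.306
cap in stud [-0.001, 0.0005, 0.0092] force up,lat,n [-2.6, -7.8, 15.5] 0.306
```

Home and solid: 9.2 mm with 15.5 N. I'll relax the side load a little and hold.

```bash
python3 -m pendant '[{"wx":0,"wy":0,"wz":0,"dx":0,"dy":-0.0008,"dz":0.0001,"hand":-1},{"wx":0,"wy":0,"wz":0,"dx":0,"dy":-0.0008,"dz":0.0001,"hand":-1},{"wx":0,"wy":0,"wz":0,"dx":0,"dy":-0.0008,"dz":0.0001,"hand":-1},{"wx":0,"wy":0,"wz":0,"dx":0,"dy":-0.0008,"dz":0.0001,"hand":-1},{"wx":0,"wy":0,"wz":0,"dx":0,"dy":-0.0008,"dz":0.0001,"hand":-1},{"wx":0,"wy":0,"wz":0,"dx":0,"dy":-0.0008,"dz":0.0001,"hand":-1}]'; python3 cs.py; python3 chk.py w14; python3 cs.py
```

```text
time: 22.75
tool_pos: [0.6147, 0.2086, 0.1116]
tool_rot: [0.269, 0.422, 0.855, -0.133]
contact_force: [-10.7, 5.5, 10.4]
gripper_width: 0.31
cap in stud [-0.001, 0.0004, 0.0092] force up,lat,n [-3.0, -5.2, 14.8] 0.31
disc 964 [-0.0006  0.0007 -0.0235]
flange 1007 [0.0001 0.0002]
board [-0.1278 -0.0345  0.0065] [0.0266 0.0324 0.0125] ((-0.05066768825054169, -0.0008575282990932465), (0.15435312688350677, 0.06676821410655975), 0.2736569046974182)
d [-0.0003  0.0001 -0.0907] w [ 0.02 -0.08  0.03] rows 2.1761318306488926 0.012467633719465215
cap in stud [-0.001, 0.0005, 0.0093] force up,lat,n [-2.7, -4.4, 14.0] 0.306
```

```bash
python3 -c "
from plant import job; print(job.job_done())"; python3 cs.py
```

```text
the job is handed in; nothing more can be done
None
the job is handed in; nothing more can be done
```

The board leans by itself on the stand and the cap is clicked home on the stud. The gripper still holds the cap and pushes it against the board. I handed the job in at about 23 s; it reports no verdict.

**Board:** after I let go, its centre was at x about -56 mm and y about -0.9 mm in the stud's frame, lying flat.

**Cap:**
- It resisted with about 4.5 N at z = 17 mm, then turned to a pull at 12.3 mm, which I took as the click.
- It is home at z about 9.2 mm, off centre by about 1 mm in x and 0.5 mm in y.
- The last reading before handing in was a push of about 14 N. About 4 N of side load remained.

**Checks that fell short or disagreed:**
- My first move call was refused because it left out the zero-value keys; the arm did not move.
- The picture limit was reached before the press, so the final stage was checked by depth and force numbers only.
- The last rectangle fit put the board's centre at -50.7 mm. I believe the picture cut off the foot end, since the upper edge at +26.6 mm fits about -55.4 mm.
- I did not re-measure the bystanders at the end, but no move came near enough to touch them.

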